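Load the thermal cycler and clamp its lid

TASK

Take the capped 48-well plate off the cold block, keeping it upright, and set it fully down in the well block of the thermal cycler; then shut the cycler's lid right down, screw the star wheel on the lid clockwise (seen from above) all the way to its stop, a little over one full turn, and press the round start key. Leave everything else on the bench where it is.

Things in the scene. Friction and masses are not known exactly. Their poses are not given: they have to be found in the camera images.
- cycler: thermal cycler, grey, 330 x 220 mm, fixed; origin under its centre on the bench; x points from its front (sloping dark panel) to its back, z up. Flat deck 120 mm above the bench; over the origin an aluminium well block 78 (x) x 59 (y) mm stands 20 mm proud of the deck (top at 140 mm). Its 8 x 6 wells act as one pocket 73 x 55 mm, 12 mm deep; 45 mm of free deck to its left and right
- block_seat (a point): the point where the plate's origin lies when the plate is fully seated: over the centre of the well block, 10 mm below its top, 130 mm above the bench; axes as the cycler's
- lid_hinge (a point): middle of the lid's hinge line, which runs along the cycler's y axis, 85 mm behind its origin, 120 mm above the bench; its axes turn with the lid: x and z are the cycler's x and z when shut; with the lid open its z axis (the lid's outward normal) points to the back of the machine
- lid (a joint): lid angle in rad: 0 = shut, starts open at 1.35 to 1.6. The lid is a hollow shell, 150 mm (from the hinge) x 170 mm wide x 48 mm thick. Its hinge is stiff: the lid stays at any angle and takes up to 6 N at the lip to move
- lid_lip (a point): on the lid's lip, a dark tab 70 mm wide, 10 mm thick, sticking out 34 mm from the middle of the lid's free edge (150 to 184 mm from the hinge line; its faces 4 and 14 mm above the lid's lower plane). The point is on its outer (upper) face, 172 mm from the hinge line. With the lid open the lip stands upright, 0.3 m above the bench, and can be pulled over from behind and pressed down
- wheel (a joint): angle in rad of the star clamp wheel on the lid, growing clockwise seen from above (lid shut): starts at 0 to 0.6, stops hard at 7.1 (screwed home); friction 0.08 N m, stays where it is left. It lowers the heated plate inside the lid
- wheel_center (a point): on the wheel's axis at the top face of its arms, 72 mm in front of the hinge line and, with the lid shut, 191 mm above the bench. The hub is 38 mm across and stands 2 mm higher; the lid's top is 23 mm below this point
- wheel_arm (a point): top face of the end lobe of one of the wheel's three equal black arms, 48 mm from the axis; the others are 120 degrees on either side. Arms are 13 mm wide, 16 mm tall, with 20 mm round end lobes (58 mm outer radius) and open gaps between them: a finger let down between two arms, 40 to 48 mm from the axis, can push the wheel round
- start (a joint): travel in m of the round start key: 0 = out, 0.005 = fully pressed, spring return, 1 N to start it, 4 N fully down
- start_top (a point): middle of the top of the start key, a plain grey 26 mm round key standing 8 mm high in a black collar at the right-hand side of the front panel (which slopes 12 degrees down to the front), right of the small square keys
- plate: capped 48-well plate, frosty white, 82 (x) x 62 (y) x 21 mm, 60 g; origin at the centre of its underside (the well tips), z up. Grip it across its 62 mm width by the rim, 10 to 20 mm above the origin; 10 mm of conical wells lie below. It goes in the block with its long side front to back, either way round; the wells find their way in from up to 3 mm off
- cold_block: heavy aluminium cold block on a grey 120 x 100 x 10 mm base, standing still on the bench; origin under its centre; 78 (x) x 59 (y) mm, its top 40 mm above the bench. The plate sits on it at the start with its origin 30 mm above the bench and its axes along the block's
- tip_box: closed pipette tip box, blue with frosted lid, 126 x 89 x 62 mm, origin under its centre; a bystander that may stand at either of the two places on the right
- pipette_a: pipette lying on the bench, 230 mm long, bystander, origin at its middle on the bench
- pipette_b: second pipette lying on the bench, 230 mm long, bystander, origin at its middle on the bench
- tube_rack: white rack of capped tubes, 200 x 75 x 117 mm, bystander, origin under its centre
- bottle: standing bottle, 68 mm across and 170 mm tall, bystander, origin under its centre
- dishes: stack of four round dishes, 90 mm across and 62 mm tall, bystander, origin under its centre

How it is judged:
By the outcome, as a careful person would: the job done as asked, in the order asked, and still so for the second after the job is handed in, with the robot touching nothing.
It also fails if it takes over 72 s, if anything falls off the work surface, if the arm or the gripper's body presses on something with over 40 N, if the wrist force passes 120 N, or if a joint passes its speed limit or range.

ROBOT

A 6-joint arm with a two-finger parallel gripper is mounted at the origin on the work surface. World frame = base frame: x ahead of the robot, y to its left, z up, the work surface at z = 0. Lengths are in m, angles in rad, forces in N, time in s.
With the tool pointing down it reaches from about 0.25 to 0.775 m from the base axis. Payload 4 kg.
Tool frame: the origin (TCP) lies at the very end of the fingers, on their centre line; the grasp point (between the pads) lies 19 mm behind it (manip.grasp_offset is the x of the grasp point in the tool frame, in m); x points along the fingers, y is the direction in which the jaws open and shut, and the axes are right-handed (so a half turn about x gives the same grasp; the last joint's range is limited). The gripper opens to 85 mm and grips with 20 to 120 N. Pads are 22 mm wide; open, the fingers measure 114 mm over their backs; the gripper's body (76 mm by 85 mm) begins 54 mm behind the grasp point. The pads swing forward as they close: fully open they stand 13 mm farther back than shut.
Start: joints at [-1.387, 0.087, 1.371, -0, 1.684, -0.103], TCP at [0.156, -0.528, 0.231] pointing down, gripper open.
Joint ranges: [-3.1, 3.1], [-0.76, 2.03], [0.27, 2.55], [-1.08, 4.22], [0.17, 2.65], [-2.57, 2.57]. Speed limits (rad/s): [2.79, 2.79, 3.14, 3.14, 3.14, 3.14].

INTERFACE

Orientations are given as [roll, pitch, yaw] about the fixed x, y, z axes, in that order (R = Rz(yaw) Ry(pitch) Rx(roll)).
In Python, from bench import sense, read_camera, get_calibration, order, manip gives the robot as it stands.
- The arm moves only by the tool move_arm, never from a script. Its argument "steps" is text: rows parted by semicolons, each of 4 numbers parted by spaces: the shift along the tool's x, y, z in m, then the turn about the tool's x in rad. In form: tx ty tz spin; .... A call has 1 to 10 rows; each row shifts and turns the pose as measured when the row begins, along the tool's axes as they then stand; what a row does not reach is not made up. A row lasts 1/12 s, in which the tool goes at most 41.7 mm and 7.16 degrees, less where a joint would pass 70% of its speed; a pose out of reach is approached as far as the arm can. A call with a gripper value outside its range is refused whole. "grip" is the gripper command: -1 is fully open, 1 is shut, values between are in proportion, set as the call begins (left out, the last holds). The fingers move at their own pace and stop on an object; "grip_force" is the grip in N (left out, the last holds). Time passes only in rows, so rows that do not move let the fingers close. It gives the time, the measured TCP pose, the force and the opening at its end, in the units of the state.
- sense(): the state, without advancing time (a new reading comes with each control period).
- read_camera(name): name is "scene" or "side" or "wrist"; returns the picture (480x640x3 uint8, blue, green, red); there is no depth.
- get_calibration(name): a dict with "fx", "fy", "cx", "cy" (pixels), "view" (4x4, takes a point from world to camera coordinates). Camera axes: x right, y up, looking along -z (the intrinsics and any distortion apply to the point x, -y, -z); pixel columns grow to the right and rows downward; lengths in m; the calibration is good to about 2 mm. The wrist camera is an equidistant fisheye: a pixel r from the principal point sees the ray r / f radians off the axis. A picture is of the moment at which its call begins: read the wrist's pose just before it. get_calibration takes no time and is no camera call; for the wrist camera it gives the pose at the moment of the call.
- order.hand_in(): hands the job in, once; it reports no verdict.
The state is a dict: "t": time; "qpos": joint angles; "qvel": joint speeds; "joint_torque": joint torques, N m; "position": TCP position; "ee_rot": TCP orientation; "contact_force": force on the tool from outside, world axes, zero at the start; "wrist_torque": the same for the moment, N m; "finger_gap": finger opening in m.
Only numpy, scipy, OpenCV 4.12 (cv2) and the standard library are available. Lean on these libraries where they do the work, as an engineer would, in place of code of your own. Each camera call takes 0.05 s, during which the arm holds its last target. There are 200 camera calls.

## Working session

There is one attempt and no reset: what is moved stays moved. The work goes in short steps, Python scripts to look and compute and a tool call to move; the robot and the scene stay as the last step left them, time stands still between calls to the robot, and variables do not carry over. Pictures are saved under pics/ and viewed, about 8 in all and at most 12, crops included, and the job is handed in when it is done.

Besides the shell and the picture viewer there is one more tool, called after ">>>" as name(argument=value, ...) on one line, values as JSON. move_arm: Moves the arm, as the interface text tells. Its arguments: {"type":"object","properties":{"steps":{"type":"string"},"grip":{"type":"number"},"grip_force":{"type":"number"}},"required":["steps"]}

```bash
ls; mkdir -p pics
cat > h.py <<'E'
import numpy as np, cv2
from bench import sense, read_camera, get_calibration, order, manip
def proj(c,P):
    V=np.array(c["view"]);p=V@np.append(P,1);return (c["cx"]+c["fx"]*p[0]/-p[2], c["cy"]-c["fy"]*p[1]/-p[2])
def ray(c,u,v):
    V=np.array(c["view"]);d=np.array([(u-c["cx"])/c["fx"],-(v-c["cy"])/c["fy"],-1.])
    if c.get("fish"):
        a=np.array([(u-c["cx"])/c["fx"],(v-c["cy"])/c["fy"]]);r=np.hypot(*a);s=np.sin(r)/max(r,1e-9);d=np.array([a[0]*s,-a[1]*s,-np.cos(r)])
    R=V[:3,:3];return -R.T@V[:3,3], R.T@d
def onz(c,u,v,z):
    o,d=ray(c,u,v);return o+d*(z-o[2])/d[2]
E
python3 - <<'E'
from h import *
for n in("scene","side","wrist"):
    s=sense();c=get_calibration(n);im=read_camera(n);cv2.imwrite(f"pics/{n}0.png",im)
    print(n,{k:(np.round(v,3).tolist() if k=="view" else v) for k,v in c.items()})
print(s); print([ (k,getattr(manip,k)) for k in dir(manip) if k[0]!='_'])
E
```

```text
pics
scene {'fx': 500.96405148311885, 'fy': 500.96405148311885, 'cx': 316.32997623662686, 'cy': 235.35876208408376, 'view': [[0.385, 0.923, 0.006, -0.138], [-0.763, 0.314, 0.565, 0.278], [0.519, -0.222, 0.825, -1.545], [0.0, 0.0, 0.0, 1.0]]}
side {'fx': 605.0949978560425, 'fy': 605.0949978560425, 'cx': 323.1480442512912, 'cy': 227.13443218175902, 'view': [[0.757, 0.654, 0.003, -0.303], [-0.456, 0.525, 0.719, 0.127], [0.468, -0.545, 0.695, -2.142], [0.0, 0.0, 0.0, 1.0]]}
wrist {'fx': 371.64829954431775, 'fy': 371.64829954431775, 'cx': 325.1458646860473, 'cy': 241.60709526678187, 'view': [[0.283, -0.959, -0.001, -0.549], [0.913, 0.27, -0.306, 0.04], [0.294, 0.085, 0.952, -0.38], [0.0, 0.0, 0.0, 1.0]]}
{'t': 0.1, 'qpos': array([-1.38707595e+00,  8.78973891e-02,  1.37217333e+00,  9.69922644e-06,
        1.68359218e+00, -1.03111285e-01]), 'qvel': array([-0.00100436,  0.00055977, -0.0030005 ,  0.00086102, -0.0020522 ,
        0.00016489]), 'joint_torque': array([ 3.11888150e-03, -3.53010106e+01, -3.14220464e+01, -7.02005400e-05,
        7.87245284e-03,  1.76326154e-06]), 'position': array([ 0.15550984, -0.5270696 ,  0.23021165]), 'ee_rot': array([-1.67856395,  1.56872606,  1.74986145]), 'contact_force': array([-0.3074802 ,  0.87890948, -0.52085584]), 'wrist_torque': array([ 0.01539128,  0.00240135, -0.00510411]), 'finger_gap': 0.08521720902164368}
[('IKError', <class 'bench.IKError'>), ('grasp_offset', -0.0187)]
```

View pics/scene0.png

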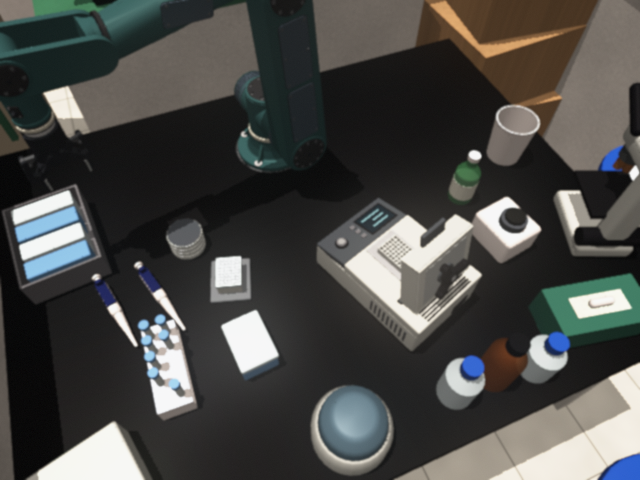

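View pics/side0.png

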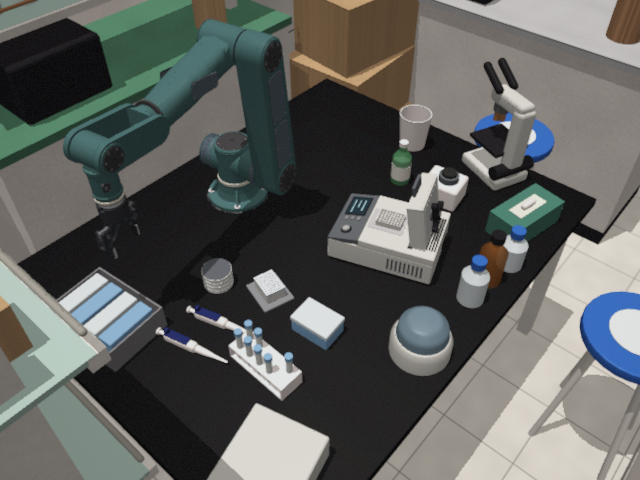

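The scene view shows the plate at about (228,271), the well block at (393,250), the start key at (341,242) and the lid lip at (432,232). In the side view the plate is at (269,286), the block at (391,219) and the key at (346,229). I'll zoom in on both before measuring.

Run:
```python
from h import *
a=cv2.imread("pics/scene0.png");b=cv2.imread("pics/side0.png")
def cr(im,x,y,w,h,s): return cv2.resize(im[y:y+h,x:x+w],(w*s,h*s),interpolation=cv2.INTER_CUBIC)
A=cr(a,310,195,180,155,3); B=cr(a,200,245,60,60,4)
C=cr(b,320,165,140,120,3)[:240*3]; D=cr(b,240,260,60,50,4)
o=np.zeros((600,800,3),np.uint8)
o[:465,:540]=A; o[:240,550:790]=B; o[250:450,550:790]=D
cv2.imwrite("pics/c1.png",o)
cv2.imwrite("pics/c2.png",cr(b,320,165,140,120,4))
```

```text
(no output)
```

View pics/c1.png

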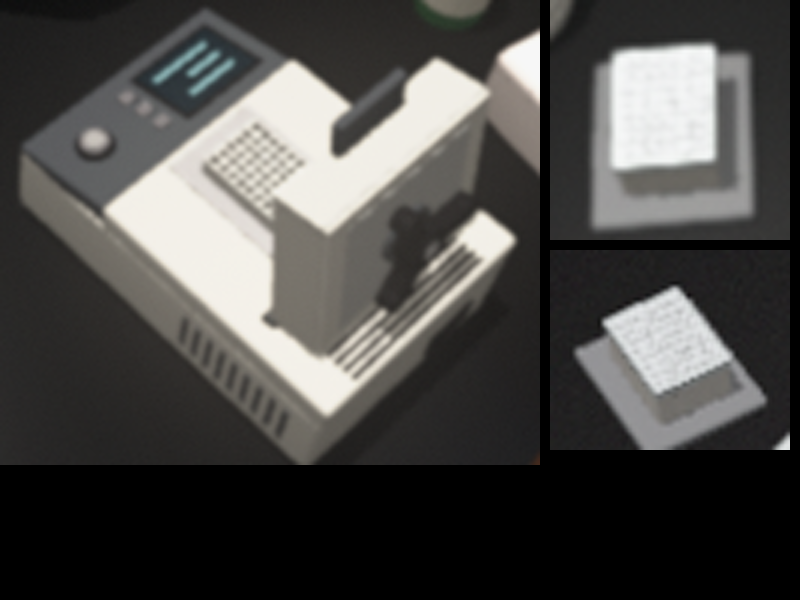

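View pics/c2.png

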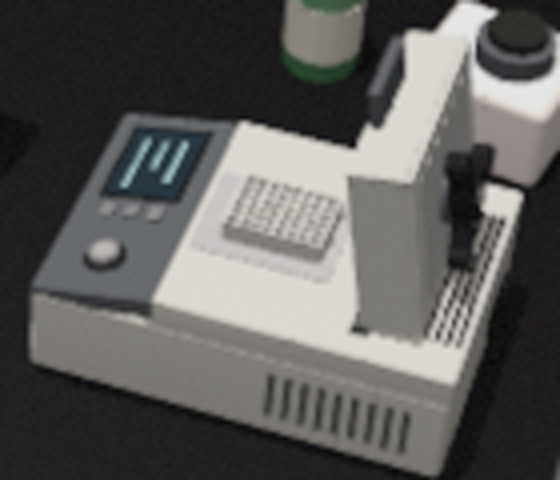

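The crops show clear corners for the plate top, deck, well block and key. I'll cast those from both views.

Run:
```python
from h import *
S=get_calibration("scene");D=get_calibration("side")
cA=lambda p:(310+p[0]/3,195+p[1]/3); cB=lambda p:(200+(p[0]-550)/4,245+p[1]/4)
cD=lambda p:(240+(p[0]-550)/4,260+(p[1]-250)/4); cC=lambda p:(320+p[0]/4,165+p[1]/4)
def show(n,c,pts,z,f):
    P=np.array([onz(c,*[q-.0 for q in f(p)],z)[:2] for p in pts]);print(n,P.round(4).tolist(),"mean",P.mean(0).round(4))
    for i in range(len(P)-1):
        d=P[i+1]-P[i];print("   len %.4f ang %.2f"%(np.hypot(*d),np.degrees(np.arctan2(d[1],d[0]))))
show("plate scene",S,[(612,47),(716,44),(714,163),(612,168),(612,47)][:5],.051,cB)
show("plate side",D,[(603,322),(678,288),(731,355),(657,392),(603,322)],.051,cD)
show("deck scene fr,fl,bl,br",S,[(105,210),(292,60),(515,240),(328,418),(105,210)],.12,cA)
show("deck side fr,fl,br,(bl)",D,[(155,308),(240,123),(520,197),(450,385),(155,308)],.12,cC)
show("block side",D,[(250,178),(345,207),(325,250),(222,225),(250,178)],.14,cC)
show("key scene",S,[(95,140)],.118,cA);show("key side",D,[(104,249)],.118,cC)
def tri(p,q):
    o1,d1=ray(S,*cA(p));o2,d2=ray(D,*cC(q));t=np.linalg.lstsq(np.c_[d1,-d2],o2-o1,rcond=None)[0]
    a,b=o1+d1*t[0],o2+d2*t[1];return ((a+b)/2).round(4),np.linalg.norm(a-b).round(4)
print("key",tri((95,138),(104,247)));print("lip tops R",tri((333,125),(372,98)),"L",tri((403,70),(402,38)))
print("lid top front R corner",tri((273,193),(358,172)),"back R",tri((328,236),(412,182)))
```

```text
plate scene [[0.3591, -0.2738], [0.3818, -0.213], [0.4622, -0.2401], [0.442, -0.2978], [0.3591, -0.2738]] mean [ 0.4008 -0.2597]
   len 0.0649 ang 69.56
   len 0.0848 ang -18.61
   len 0.0612 ang -109.22
   len 0.0863 ang 163.86
plate side [[0.3679, -0.277], [0.3861, -0.2167], [0.4609, -0.2383], [0.4447, -0.2983], [0.3679, -0.277]] mean [ 0.4055 -0.2615]
   len 0.0630 ang 73.21
   len 0.0779 ang -16.09
   len 0.0622 ang -105.13
   len 0.0797 ang 164.52
deck scene fr,fl,bl,br [[0.5411, -0.0043], [0.4683, 0.1993], [0.6852, 0.2751], [0.7582, 0.0709], [0.5411, -0.0043]] mean [0.5988 0.1073]
   len 0.2162 ang 109.69
   len 0.2298 ang 19.26
   len 0.2168 ang -70.31
   len 0.2298 ang -160.89
deck side fr,fl,br,(bl) [[0.55, -0.0115], [0.4719, 0.1969], [0.6891, 0.2699], [0.7584, 0.0667], [0.55, -0.0115]] mean [0.6039 0.1021]
   len 0.2226 ang 110.54
   len 0.2291 ang 18.58
   len 0.2146 ang -71.16
   len 0.2226 ang -159.41
block side [[0.5294, 0.131], [0.6038, 0.1522], [0.6197, 0.1037], [0.5451, 0.0748], [0.5294, 0.131]] mean [0.5655 0.1185]
   len 0.0773 ang 15.93
   len 0.0511 ang -71.77
   len 0.0801 ang -158.83
   len 0.0584 ang 105.57
key scene [[0.4776, 0.016]] mean [0.4776 0.016 ]
key side [[0.4804, 0.014]] mean [0.4804 0.014 ]
key (array([0.4768, 0.0169, 0.117 ]), np.float64(0.0027))
lip tops R (array([0.6353, 0.1096, 0.2967]), np.float64(0.0059)) L (array([0.6171, 0.1725, 0.3026]), np.float64(0.0059))
lid top front R corner (array([0.6622, 0.0539, 0.2825]), np.float64(0.0099)) back R (array([0.6976, 0.074 , 0.277 ]), np.float64(0.0019))
```

```bash
cat >> h.py <<'E'
from scipy.spatial.transform import Rotation as Rn
C=np.array([.567,.117]); CY=np.radians(19.3)   # cycler origin, yaw
def c2w(x,y,z):
    c,s=np.cos(CY),np.sin(CY);return np.array([C[0]+c*x-s*y,C[1]+s*x+c*y,z])
def w2c(p):
    c,s=np.cos(CY),np.sin(CY);d=np.array(p[:2])-C;return np.array([c*d[0]+s*d[1],-s*d[0]+c*d[1],p[2]])
def pose():
    s=sense();return np.array(s["position"]),Rn.from_euler("xyz",s["ee_rot"]).as_matrix()
def plan(target,yang=None):
    """tool-frame shift (at current axes) and spin so tool y points at world angle yang (mod pi)"""
    p,R=pose();d=R.T@(np.array(target)-p);a=0
    if yang is not None:
        t=np.array([np.cos(yang),np.sin(yang),0]);v=R.T@t;a=np.arctan2(v[2],v[1]);a=(a+np.pi/2)%np.pi-np.pi/2
    print("shift",d.round(4),"spin",round(float(a),4),"tcp",p.round(4),"tool x",R[:,0].round(3),"y",R[:,1].round(3),"z",R[:,2].round(3))
E
python3 - <<'E'
from h import *
plan([.403,-.2605,.15],np.radians(73))
p,R=pose();c=get_calibration("wrist");o,_=ray(dict(c),320,240);print("cam in tool",(R.T@(o-p)).round(3), c.keys())
E
```

```text
shift [ 0.0808 -0.1856 -0.3128] spin 0.5835 tcp [ 0.1555 -0.5272  0.2304] tool x [-0.     0.002 -1.   ] y [ 0.283 -0.959 -0.002] z [-0.959 -0.283 -0.   ]
cam in tool [-0.143  0.    -0.078] dict_keys(['fx', 'fy', 'cx', 'cy', 'view'])
```

>>> move_arm(steps="0 0 0 -0.12;0 0 0 -0.12;0 0 0 -0.12;0 0 0 -0.12;0 0 0 -0.12;0 0 0 -0.12;0 0 0 -0.12;0 0 0 -0.12;0 0 0 -0.12;0 0 0 -0.12", grip=-1)

```text
t: 0.98
position: [0.1551, -0.5248, 0.2248]
ee_rot: [-2.925, 1.558, 1.752]
contact_force: [-0.1, 0.0, -0.8]
finger_gap: 0.0855
```

>>> move_arm(steps="0 0 0 -0.12;0 0 0 -0.12;0 0 0 -0.12;0 0 0 -0.12;0 0 0 -0.12;0 0 0 -0.12;0 0 0 -0.12;0 0 0 -0.12;0 0 0 -0.12;0 0 0 -0.12")

```text
t: 1.82
position: [0.1613, -0.5211, 0.2191]
ee_rot: [2.402, 1.547, 2.027]
contact_force: [0.4, -0.1, -0.6]
finger_gap: 0.0851
```

Run:
```python
from h import *
plan([.403,-.2605,.19],np.radians(73)); print(sense()["t"],sense()["qpos"])
```

```text
shift [0.0321 0.3306 0.1298] spin -0.0786 tcp [ 0.1613 -0.5211  0.2191] tool x [-0.01   0.021 -1.   ] y [0.367 0.93  0.016] z [ 0.93  -0.367 -0.018]
1.8167 [-1.37096425  0.0967572   1.38464319 -0.00604673  1.6831352  -2.56689061]
```

>>> move_arm(steps="0 0.0377 0.0144 -0.02;0 0.038 0.0144 -0.02;0 0.0385 0.0138 -0.02;0 0.0385 0.013 -0.018;0.003 0.0385 0.013 0;0.004 0.0385 0.013 0;0.005 0.0385 0.013 0;0.005 0.0385 0.013 0")

```text
t: 2.48
position: [0.3614, -0.262, 0.2012]
ee_rot: [2.35, 1.544, 2.041]
contact_force: [0.9, -0.8, 0.5]
finger_gap: 0.0855
```

Run:
```python
from h import *
plan([.403,-.2605,.15],np.radians(73)); print(sense()["t"],sense()["qpos"],sense()["qvel"])
c=get_calibration("wrist");im=read_camera("wrist");cv2.imwrite("pics/w1.png",im);np.save("w1.npy",c["view"])
```

```text
shift [0.0507 0.0131 0.0401] spin -0.0121 tcp [ 0.3614 -0.262   0.2012] tool x [-0.012  0.024 -1.   ] y [0.304 0.952 0.019] z [ 0.953 -0.304 -0.019]
2.4833 [-0.76097813 -0.12064977  1.63515781  0.00892946  1.65230006 -2.02219257] [ 1.08238271 -0.04465238  0.15124365  0.03067757 -0.12764555  1.0783    ]
```

View pics/w1.png

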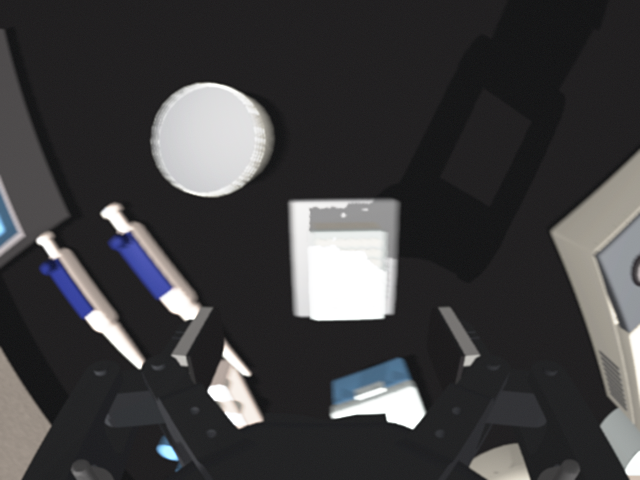

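The wrist view shows the plate upright between the open fingers, spanning about (308–388, 235–320). The tip box lies beyond it and the dishes are well clear. I'll centre over the plate, let the arm settle and measure it with a white mask.

>>> move_arm(steps="0.01 0.0065 0.02 -0.012;0.01 0.0065 0.02 0;0 0 0 0;0 0 0 0")

```text
t: 2.87
position: [0.4102, -0.2478, 0.1786]
ee_rot: [2.166, 1.537, 1.891]
contact_force: [0.4, -0.4, 1.0]
finger_gap: 0.0857
```

Run:
```python
from h import *
plan([.403,-.2605,.022],np.radians(73)); print(sense()["t"],abs(sense()["qvel"]).max())
c=dict(get_calibration("wrist"),fish=1);im=read_camera("wrist");cv2.imwrite("pics/w2.png",im)
g=cv2.cvtColor(im,cv2.COLOR_BGR2GRAY)
m=((g>175)*255).astype(np.uint8);m=cv2.morphologyEx(m,cv2.MORPH_CLOSE,np.ones((7,7)))
n,l,st,ce=cv2.connectedComponentsWithStats(m)
for i in range(1,n):
    if st[i,4]>800: print(st[i],ce[i].round())
for i in range(1,n):
    if st[i,4]>800 and 200<ce[i][0]<440 and 180<ce[i][1]<420:
        P=np.array([onz(c,u,v,.051)[:2] for u,v in np.argwhere(l==i)[:,::-1]]).astype(np.float32)
        print(cv2.minAreaRect(P*1000))
```

```text
shift [ 0.1562 -0.0186 -0.0005] spin 0.0216 tcp [ 0.4102 -0.2478  0.1786] tool x [-0.011  0.032 -0.999] y [0.272 0.962 0.028] z [ 0.962 -0.272 -0.019]
2.8667 0.03121337958806856
[ 118   23   99  118 1740] [190.  95.]
[  253   156   114   131 13539] [306. 219.]
[   0  193  117  169 1487] [ 61. 291.]
[ 113  240   70   87 1526] [146. 283.]
[ 293  369  112   56 3956] [350. 397.]
((399.6913146972656, -254.50430297851562), (84.06527709960938, 101.98812866210938), 72.89652252197266)
((570.9640502929688, -260.31610107421875), (116.38107299804688, 69.0517807006836), 65.12460327148438)
```

View pics/w2.png

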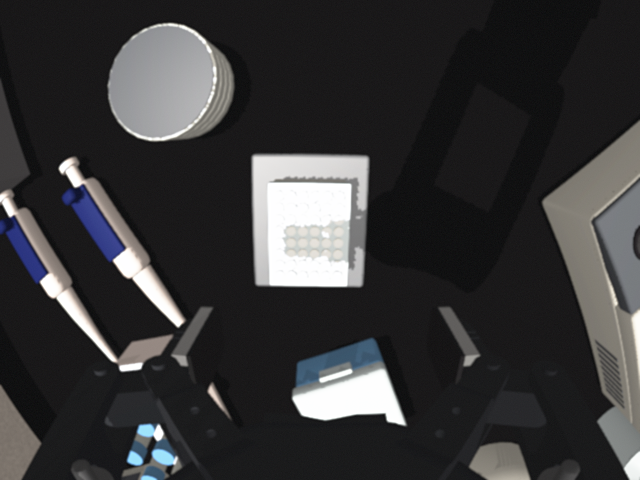

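Run:
```python
from h import *
c=dict(get_calibration("wrist"),fish=1)
P=np.array([onz(c,u,v,.051)[:2] for u,v in [(268,183),(352,182),(350,286),(268,287)]]);print(P.round(4).tolist(),P.mean(0))
B=np.array([onz(c,u,v,.01)[:2] for u,v in [(252,155),(368,155),(362.5,287),(257,287)]]);print(B.round(4).tolist(),B.mean(0))
for Q in(P,B): print([(round(float(np.hypot(*d)),4),round(float(np.degrees(np.arctan2(d[1],d[0]))),1)) for d in np.roll(Q,-1,0)-Q])
p=(P.mean(0)+B.mean(0))/2
plan([*p,.022],np.radians(73)); print(sense()["t"])
```

```text
[[0.3611, -0.2746], [0.3778, -0.2148], [0.4577, -0.2375], [0.4401, -0.3008]] [ 0.4092014  -0.25692233]
[[0.338, -0.2871], [0.3654, -0.1932], [0.4805, -0.2275], [0.4531, -0.3211]] [ 0.4092598  -0.25723295]
[(0.0621, 74.4), (0.0831, -15.8), (0.0657, -105.5), (0.0832, 161.7)]
[(0.0978, 73.7), (0.1201, -16.6), (0.0976, -106.3), (0.12, 163.5)]
shift [ 0.156  -0.0135  0.0048] spin 0.0208 tcp [ 0.41   -0.2479  0.1784] tool x [-0.011  0.032 -0.999] y [0.273 0.962 0.028] z [ 0.962 -0.272 -0.019]
2.9167
```

>>> move_arm(steps="0.03 -0.007 0.002 0.009;0.03 -0.0075 0.0018 0;0.03 0 0 0;0.03 0 0 0;0 0 0 0")

```text
t: 3.33
position: [0.4075, -0.2652, 0.0599]
ee_rot: [1.972, 1.547, 1.681]
contact_force: [-0.8, 1.0, -0.5]
finger_gap: 0.0853
```

Run:
```python
from h import *
plan([.408,-.2578,.022],np.radians(73.7)); print(sense()["t"],sense()["contact_force"])
```

```text
shift [ 0.038   0.0064 -0.0013] spin -0.0065 tcp [ 0.4075 -0.2652  0.0599] tool x [-0.003  0.024 -1.   ] y [0.287 0.958 0.022] z [ 0.958 -0.287 -0.009]
3.3333 [-0.82633077  1.02154532 -0.48827234]
```

>>> move_arm(steps="0.018 0.0032 -0.0013 -0.0065;0.018 0.0032 0 0;0.002 0 0 0;0 0 0 0")

```text
t: 3.67
position: [0.4067, -0.2617, 0.0258]
ee_rot: [1.889, 1.55, 1.599]
contact_force: [0.5, -0.9, 0.4]
finger_gap: 0.0857
```

Run:
```python
from h import *
plan([.408,-.2578,.022],np.radians(73.7)); print(sense()["t"],sense()["contact_force"])
```

```text
shift [0.0039 0.004  0.0002] spin -0.0055 tcp [ 0.4067 -0.2617  0.0258] tool x [-0.001  0.021 -1.   ] y [0.286 0.958 0.02 ] z [ 0.958 -0.286 -0.006]
3.6667 [ 0.5444634  -0.94332856  0.4152082 ]
```

>>> move_arm(steps="0.004 0.003 0 -0.005;0 0 0 0")

```text
t: 3.83
position: [0.4086, -0.2607, 0.0252]
ee_rot: [1.676, 1.553, 1.39]
contact_force: [0.2, -0.4, 0.5]
finger_gap: 0.0853
```

>>> move_arm(steps="0 0 0 0;0 0 0 0;0 0 0 0;0 0 0 0;0 0 0 0", grip=0.6, grip_force=30)

```text
t: 4.25
position: [0.4121, -0.2593, 0.0309]
ee_rot: [1.324, 1.548, 1.039]
contact_force: [0.2, 0.3, -1.2]
finger_gap: 0.0611
```

>>> move_arm(steps="0 0 0 0;0 0 0 0;0 0 0 0")

```text
t: 4.5
position: [0.4122, -0.2593, 0.0311]
ee_rot: [1.309, 1.548, 1.024]
contact_force: [-0.2, 0.9, -0.5]
finger_gap: 0.0611
```

>>> move_arm(steps="-0.02 0 0 0;-0.03 0 0 0;-0.03 0 0 0;-0.03 0 0 0;-0.03 0 0 0;0 0 0 0")

```text
t: 5.0
position: [0.4079, -0.2626, 0.1732]
ee_rot: [1.71, 1.549, 1.423]
contact_force: [0.2, -0.6, 1.4]
finger_gap: 0.061
```

Run:
```python
from h import *
plan(c2w(0,0,.26),CY+np.pi/2); s=sense();print(s["t"],s["contact_force"],s["finger_gap"],s["qpos"])
im=read_camera("wrist");sd=read_camera("side")
o=np.zeros((480,800,3),np.uint8);o[:,:480]=im[:,80:560];o[:320,480:]=cv2.resize(sd[180:340,190:350],(320,320),interpolation=cv2.INTER_CUBIC)
cv2.imwrite("pics/w3.png",o)
```

```text
shift [-0.0781  0.4108  0.0449] spin -0.624 tcp [ 0.4079 -0.2626  0.1732] tool x [ 0.003  0.021 -1.   ] y [0.283 0.959 0.021] z [ 0.959 -0.283 -0.003]
5.0 [ 0.15758359 -0.58132772  1.39920517] 0.06103280405942276 [-0.70128042 -0.0322637   1.60845204  0.01840612  1.5767805  -1.98503512]
```

View pics/w3.png

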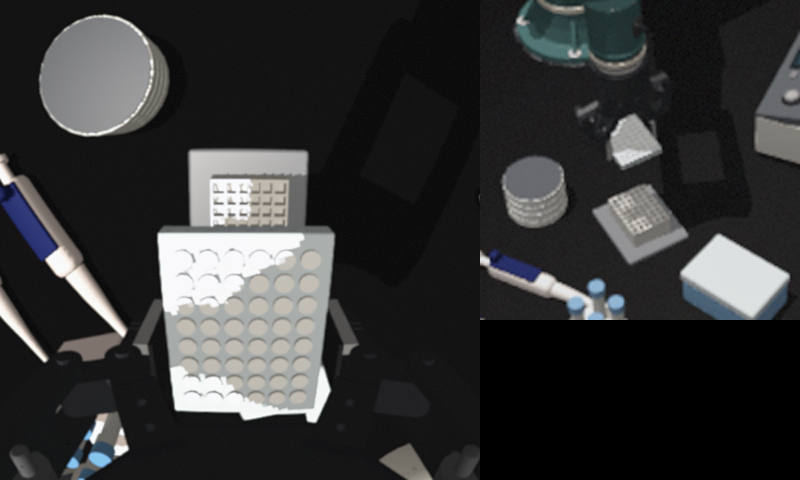

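The plate is lifted, level and centred between the pads. I'll solve its pose in the hand from the top corners at (238,230), (415,230), (402,412) and (255,412).

Run:
```python
from h import *
c=dict(get_calibration("wrist"),fish=1);p,R=pose()
pts=[(238,229),(415,229),(402,412),(255,412)]
n=[]
for u,v in pts:
    o,d=ray(c,u,v);dc=np.array(c["view"])[:3,:3]@d;n.append([dc[0]/-dc[2],-dc[1]/-dc[2]])
# object: tool axes at plate top: X=tool y, Y = tool z ; corners
w,l=.031,.041
V=np.array(c["view"])
for ob in ([[-w,l],[w,l],[w,-l],[-w,-l]],):
    ok,rv,tv=cv2.solvePnP(np.array([[a,b,0.] for a,b in ob]),np.array(n),np.eye(3),None)
    Rc=cv2.Rodrigues(rv)[0];F=np.diag([1,-1,-1.])
    Pw=V[:3,:3].T@(F@tv.ravel()-V[:3,3]);Rw=V[:3,:3].T@F@Rc
    print("top centre tool",(R.T@(Pw-p)).round(4),"world",Pw.round(4));print((R.T@Rw).round(3));print("world",Rw.round(3))
    print([np.round(np.array(q)-0,4).tolist() for q in n])
```

```text
top centre tool [-0.0231  0.0004 -0.0033] world [ 0.403  -0.2601  0.191 ]
[[-0.019  0.046 -0.999]
 [ 1.    -0.011 -0.019]
 [-0.012 -0.999 -0.046]]
world [[ 0.272 -0.961 -0.046]
 [ 0.961  0.273 -0.033]
 [ 0.044 -0.035  0.998]]
[[-0.239, -0.0346], [0.2467, -0.0346], [0.2262, 0.5015], [-0.2059, 0.5002]]
```

Run:
```python
from h import *
plan(c2w(-.03,0,.23),CY+np.pi/2)
```

```text
shift [-0.0526  0.3919  0.0225] spin -0.624 tcp [ 0.406  -0.2608  0.1678] tool x [-0.003  0.027 -1.   ] y [0.283 0.959 0.025] z [ 0.959 -0.283 -0.011]
```

>>> move_arm(steps="-0.01 0 0 -0.104;-0.01 0 0 -0.104;-0.01 0 0 -0.104;-0.01 0 0 -0.104;-0.01 0 0 -0.104;-0.01 0 0 -0.104")

```text
t: 5.6
position: [0.4104, -0.2476, 0.2151]
ee_rot: [2.057, 1.525, 2.39]
contact_force: [1.3, 0.0, 0.0]
finger_gap: 0.0612
```

Run:
```python
from h import *
plan(c2w(-.03,0,.24),CY+np.pi/2)
```

```text
shift [-0.018   0.2942  0.2366] spin -0.0039 tcp [ 0.4104 -0.2476  0.2151] tool x [-0.033  0.031 -0.999] y [-0.326  0.945  0.04 ] z [ 0.945  0.327 -0.021]
```

>>> move_arm(steps="-0.003 0.0294 0.0237 0;-0.003 0.0294 0.0237 0;-0.003 0.0294 0.0237 0;-0.002 0.0294 0.0237 0;-0.002 0.0294 0.0237 0;-0.002 0.0294 0.0237 0;-0.002 0.0294 0.0237 0;0 0.0294 0.0237 0;0 0.0294 0.0237 0;0 0 0 0")

```text
t: 6.43
position: [0.5261, 0.0853, 0.2173]
ee_rot: [2.307, 1.498, 2.633]
contact_force: [-1.0, -0.5, 0.2]
finger_gap: 0.0615
```

Run:
```python
from h import *
plan(c2w(-.03,0,.24),CY+np.pi/2);p,R=pose();print(w2c(p))
```

```text
shift [-0.0227  0.0179  0.0177] spin -0.0097 tcp [0.5261 0.0853 0.2173] tool x [-0.064  0.036 -0.997] y [-0.318  0.946  0.054] z [ 0.946  0.321 -0.049]
[-0.04904742 -0.01643282  0.21727059]
```

>>> move_arm(steps="-0.005 0 -0.04 0;-0.005 0 -0.04 0;-0.005 0 -0.04 0;0 0 0 0")

```text
t: 6.77
position: [0.4079, 0.0476, 0.2232]
ee_rot: [2.471, 1.47, 2.806]
contact_force: [0.5, 0.8, -0.7]
finger_gap: 0.061
```

Run:
```python
from h import *
plan(c2w(-.03,0,.24),CY+np.pi/2);p,R=pose();print(w2c(p))
```

```text
shift [-0.0272  0.0146  0.1414] spin 0.0004 tcp [0.4079 0.0476 0.2232] tool x [-0.095  0.033 -0.995] y [-0.326  0.943  0.063] z [ 0.941  0.33  -0.079]
[-0.17314416 -0.01292654  0.22321292]
```

>>> move_arm(steps="0 0 0.01 0;0 0 0.01 0;0 0 0.01 0;0 0 0.01 0;0 0 0.01 0;0 0 0.01 0;0 0 0.01 0;0 0 0.01 0;0 0 0.01 0;0 0 0 0")

```text
t: 7.6
position: [0.5077, 0.0811, 0.2026]
ee_rot: [2.503, 1.459, 2.837]
contact_force: [-1.1, -1.1, 0.0]
finger_gap: 0.0615
```

Run:
```python
from h import *
plan(c2w(-.03,0,.24),CY+np.pi/2);p,R=pose();print(w2c(p))
```

```text
shift [-0.0396  0.017   0.0343] spin 0.0001 tcp [0.5077 0.0811 0.2026] tool x [-0.107  0.034 -0.994] y [-0.324  0.944  0.067] z [ 0.94   0.329 -0.09 ]
[-0.06781048 -0.01427638  0.20259847]
```

```bash
cat >> h.py <<'E'
def q():
    s=sense();p,R=pose();print(round(s["t"],2),"q",s["qpos"].round(4),"qv",s["qvel"].round(3),"cyc",w2c(p).round(4),"tx",R[:,0].round(4), "F",s["contact_force"].round(1))
E
python3 -c "
from h import *
q();read_camera('wrist');q()"
```

```text
7.6 q [ 0.0251  0.0882  1.4304  0.0367  1.7288 -1.8758] qv [ 0.009  0.048 -0.017 -0.011  0.019  0.002] cyc [-0.0678 -0.0143  0.2026] tx [-0.1066  0.0335 -0.9937] F [-1.1 -1.1  0. ]
7.65 q [ 0.0248  0.0873  1.4319  0.0364  1.7296 -1.876 ] qv [-0.007 -0.043  0.035 -0.009  0.027 -0.007] cyc [-0.0687 -0.0142  0.2024] tx [-0.1079  0.0333 -0.9936] F [ 0.3 -0.2 -0.5]
```

>>> move_arm(steps="0 0 0 0;0 0 0 0;0 0 0 0")

```text
t: 7.9
position: [0.5078, 0.0813, 0.2003]
ee_rot: [2.522, 1.454, 2.856]
contact_force: [-0.1, -0.0, 0.1]
finger_gap: 0.0611
```

```bash
python3 -c "
from h import *
q()"
```

```text
7.9 q [ 0.0257  0.0932  1.43    0.0362  1.7296 -1.8759] qv [ 0.002  0.008 -0.    -0.002  0.001  0.001] cyc [-0.0677 -0.0142  0.2003] tx [-0.1119  0.0328 -0.9932] F [-0.1 -0.   0.1]
```

>>> move_arm(steps="-0.03 0 0 0;-0.03 0 0 0;0 0 0 0")

```text
t: 8.15
position: [0.5114, 0.079, 0.2579]
ee_rot: [2.547, 1.445, 2.881]
contact_force: [0.7, 0.5, 0.3]
finger_gap: 0.0614
```

```bash
python3 -c "
from h import *
q()"
```

```text
8.15 q [ 0.0215  0.0955  1.3146  0.0365  1.8526 -1.8754] qv [ 0.001  0.002  0.081  0.    -0.028 -0.001] cyc [-0.065  -0.0175  0.2579] tx [-0.1217  0.0325 -0.992 ] F [0.7 0.5 0.3]
```

>>> move_arm(steps="0 -0.04 0.009 0;0 -0.04 0.009 0;0 -0.04 0.009 0;0 -0.04 0.009 0;0 -0.04 0.009 0;0 -0.04 0.009 0;0 -0.04 0.009 0;0 -0.04 0.009 0;0 -0.04 0.02 0")

```text
t: 8.9
position: [0.7137, -0.2283, 0.2303]
ee_rot: [2.496, 1.456, 2.842]
contact_force: [1.6, -0.1, 0.4]
finger_gap: 0.0611
```

```bash
python3 -c "
from h import *
q();p,R=pose();print(p,np.hypot(*p[:2]),R.round(3).tolist())"
```

```text
8.9 q [-0.3812  0.6639  0.6161 -0.0102  1.9755 -2.3018] qv [-0.242  1.266 -1.823 -0.01   0.522 -0.259] cyc [ 0.0243 -0.3744  0.2303] tx [-0.1091  0.0336 -0.9935] F [ 1.6 -0.1  0.4]
[ 0.71371396 -0.22831944  0.23033967] 0.7493446405767885 [[-0.109, -0.336, 0.936], [0.034, 0.939, 0.341], [-0.993, 0.069, -0.091]]
```

>>> move_arm(steps="-0.005 -0.024 0.031 0;-0.005 -0.024 0.031 0;-0.005 -0.024 0.031 0;-0.005 -0.024 0.031 0")

```text
t: 9.23
position: [0.7918, -0.2642, 0.1783]
ee_rot: [2.49, 1.475, 2.824]
contact_force: [-0.2, 1.0, 1.4]
finger_gap: 0.0616
```

```bash
python3 -c "
from h import *
q();p,R=pose();print(p,np.hypot(*p[:2]),R.round(3).tolist())"
```

```text
9.23 q [-0.3873  0.9318  0.2802 -0.0074  2.0247 -2.2959] qv [-0.012  0.343 -0.081  0.021 -0.313  0.015] cyc [ 0.0861 -0.434   0.1783] tx [-0.0905  0.0297 -0.9955] F [-0.2  1.   1.4]
[ 0.79175628 -0.26417263  0.1782722 ] 0.8346647105219931 [[-0.09, -0.326, 0.941], [0.03, 0.944, 0.33], [-0.995, 0.058, -0.076]]
```

>>> move_arm(steps="-0.02 -0.02 0.028 0;-0.02 -0.02 0.028 0;-0.02 -0.02 0.028 0")

```text
t: 9.48
position: [0.81, -0.2678, 0.1785]
ee_rot: [2.456, 1.532, 2.789]
contact_force: [-0.0, -0.0, -0.8]
finger_gap: 0.0613
```

```bash
python3 -c "
from h import *
q();p,R=pose();print(p,np.hypot(*p[:2]));S=get_calibration('scene');print('bowl',onz(S,352,425,.1), 'box', onz(S,250,335,.06))"
```

```text
9.48 q [-3.8520e-01  9.3290e-01  2.7550e-01 -1.3000e-03  1.9717e+00 -2.2895e+00] qv [ 0.013 -0.092 -0.03   0.026 -0.222  0.022] cyc [ 0.1021 -0.4435  0.1785] tx [-0.0361  0.0133 -0.9993] F [-0.  -0.  -0.8]
[ 0.80997724 -0.26777934  0.17847065] 0.8530937203242717
bowl [ 0.86810168 -0.13686438  0.1       ] box [ 0.59514224 -0.26037883  0.06      ]
```

>>> move_arm(steps="-0.02 -0.02 0.028 0;-0.02 -0.02 0.028 0;-0.02 -0.02 0.028 0;-0.02 -0.02 0.028 0")

```text
t: 9.82
position: [0.833, -0.2695, 0.2212]
ee_rot: [-0.641, 1.485, -0.306]
contact_force: [0.5, 0.3, -0.3]
finger_gap: 0.0612
```

```bash
python3 -c "
from h import *
q();p,R=pose();print(p,np.hypot(*p[:2]));plan(c2w(-.04,0,.24),CY+np.pi/2)"
```

```text
9.82 q [-0.38    0.885   0.2738  0.0067  1.8972 -2.2826] qv [ 0.013 -0.164  0.001  0.021 -0.214  0.016] cyc [ 0.1233 -0.4527  0.2212] tx [ 0.0817 -0.0258 -0.9963] F [ 0.5  0.3 -0.3]
[ 0.83300588 -0.26952874  0.22119106] 0.875525291548593
shift [-0.0532  0.4505 -0.162 ] spin -0.0008 tcp [ 0.833  -0.2695  0.2212] tool x [ 0.082 -0.026 -0.996] y [-0.326  0.944 -0.051] z [0.942 0.329 0.069]
```

>>> move_arm(steps="-0.003 0.02 -0.036 0;-0.003 0.02 -0.036 0;-0.003 0.02 -0.036 0;-0.003 0.02 -0.036 0;0 0.041 -0.005 0;0 0.041 0 0")

```text
t: 10.32
position: [0.6576, -0.1754, 0.2227]
ee_rot: [-0.687, 1.447, -0.359]
contact_force: [0.5, 0.7, 0.4]
finger_gap: 0.0611
```

```bash
python3 -c "
from h import *
q();plan(c2w(-.04,0,.24),CY+np.pi/2)"
```

```text
10.32 q [-3.4290e-01  2.9330e-01  1.1522e+00 -2.0000e-03  1.5726e+00 -2.2412e+00] qv [ 0.541 -0.743  0.927 -0.109 -0.29   0.584] cyc [-0.0111 -0.3059  0.2227] tx [ 0.1153 -0.0433 -0.9924] F [0.5 0.7 0.4]
shift [-0.0441  0.3032 -0.0288] spin -0.0057 tcp [ 0.6576 -0.1754  0.2227] tool x [ 0.115 -0.043 -0.992] y [-0.317  0.945 -0.078] z [0.941 0.324 0.095]
```

>>> move_arm(steps="-0.006 0.041 -0.004 -0.006;-0.006 0.041 -0.004 0;-0.006 0.041 -0.004 0;-0.006 0.041 -0.004 0;-0.006 0.041 -0.004 0;-0.006 0.041 -0.004 0;0 0.03 0 0;0 0 0 0")

```text
t: 10.98
position: [0.5392, 0.0866, 0.2601]
ee_rot: [-0.567, 1.394, -0.232]
contact_force: [-0.2, 0.1, -0.2]
finger_gap: 0.0614
```

```bash
python3 -c "
from h import *
q();plan(c2w(-.02,0,.24),CY+np.pi/2)"
```

```text
10.98 q [ 0.0885 -0.0419  1.4557 -0.0553  1.5602 -1.822 ] qv [-0.013 -0.07  -0.038 -0.059 -0.019 -0.023] cyc [-0.0363 -0.0195  0.2601] tx [ 0.1708 -0.0403 -0.9845] F [-0.2  0.1 -0.2]
shift [0.0204 0.0214 0.0133] spin 0.0059 tcp [0.5392 0.0866 0.2601] tool x [ 0.171 -0.04  -0.984] y [-0.321  0.942 -0.094] z [0.931 0.332 0.148]
```

>>> move_arm(steps="0 0 0 0;0 0 0 0;0 0 0 0;0 0 0 0;0 0 0 0;0 0 0 0;0 0 0 0;0 0 0 0;0 0 0 0;0 0 0 0")

```text
t: 11.82
position: [0.5422, 0.0827, 0.2685]
ee_rot: [-0.55, 1.378, -0.219]
contact_force: [0.3, -0.3, -0.3]
finger_gap: 0.0607
```

```bash
python3 -c "
from h import *
q()"
```

```text
11.82 q [ 0.0818 -0.0489  1.448  -0.0569  1.5581 -1.824 ] qv [-0.006  0.009  0.001  0.     0.002  0.   ] cyc [-0.0347 -0.0242  0.2685] tx [ 0.1872 -0.0417 -0.9814] F [ 0.3 -0.3 -0.3]
```

>>> move_arm(steps="-0.006 0.01 -0.038 0;-0.006 0.01 -0.038 0;-0.006 0.01 -0.038 0;-0.006 0.01 -0.038 0;-0.006 0.01 -0.038 0")

```text
t: 12.23
position: [0.3434, 0.0681, 0.2539]
ee_rot: [-0.577, 1.393, -0.248]
contact_force: [-0.1, 0.2, 0.7]
finger_gap: 0.0611
```

```bash
python3 -c "
from h import *
q();p,R=pose();print(p)"
```

```text
12.23 q [ 0.0879 -0.5004  1.8194 -0.0586  1.6542 -1.8219] qv [ 0.03  -1.205  0.75  -0.007  0.45   0.004] cyc [-0.2272  0.0277  0.2539] tx [ 0.1717 -0.0435 -0.9842] F [-0.1  0.2  0.7]
[0.34335863 0.06805611 0.25389656]
```

>>> move_arm(steps="-0.004 0.008 -0.03 0;-0.004 0.008 -0.03 0;-0.004 0.008 -0.03 0;-0.004 0.008 -0.03 0")

```text
t: 12.57
position: [0.2301, 0.0677, 0.249]
ee_rot: [-0.677, 1.415, -0.351]
contact_force: [0.1, 0.3, -0.8]
finger_gap: 0.0613
```

```bash
python3 -c "
from h import *
q();p,R=pose();print(p)"
```

```text
12.57 q [ 0.1514 -0.757   1.9499 -0.0772  1.8108 -1.7686] qv [ 0.685  0.002 -0.089 -0.176  0.314  0.636] cyc [-0.3343  0.0649  0.249 ] tx [ 0.1461 -0.0535 -0.9878] F [ 0.1  0.3 -0.8]
[0.23005498 0.06773899 0.24895919]
```

>>> move_arm(steps="0 0 -0.03 0;0 0 -0.03 0;0 0 -0.03 0;0 0 -0.03 0")

```text
t: 12.9
position: [0.1949, 0.0729, 0.2537]
ee_rot: [-1.242, 1.455, -0.921]
contact_force: [0.5, 0.0, -0.5]
finger_gap: 0.061
```

```bash
python3 -c "
from h import *
q();p,R=pose();print(p)"
```

```text
12.9 q [ 0.2523 -0.7563  1.9365 -0.1134  1.9142 -1.6804] qv [ 0.381  0.    -0.067 -0.107  0.337  0.332] cyc [-0.3657  0.0814  0.2537] tx [ 0.07   -0.092  -0.9933] F [ 0.5  0.  -0.5]
[0.19490379 0.07294178 0.25372756]
```

>>> move_arm(steps="0 -0.036 -0.006 0.04;0 -0.036 -0.006 0.04;0 -0.036 -0.006 0.04;0 -0.036 -0.006 0.04;0 -0.036 -0.006 0.04;0 -0.036 -0.006 0.04")

```text
t: 13.4
position: [0.2261, -0.1243, 0.2774]
ee_rot: [-1.033, 1.456, -0.876]
contact_force: [1.4, 1.1, -0.5]
finger_gap: 0.0612
```

```bash
python3 -c "
from h import *
q();p,R=pose();print(p,R.round(3).tolist())"
```

```text
13.4 q [-0.6978 -0.6834  1.8595 -0.0212  1.8527 -2.4318] qv [-1.713  0.45  -0.275  0.219 -0.25  -1.145] cyc [-0.4015 -0.1151  0.2774] tx [ 0.0732 -0.0879 -0.9934] F [ 1.4  1.1 -0.5]
[ 0.2260852 -0.1243151  0.2773515] [[0.073, -0.152, 0.986], [-0.088, 0.984, 0.158], [-0.993, -0.098, 0.059]]
```

>>> move_arm(steps="0.002 0.012 -0.035 0;0.002 0.02 -0.028 0;0.002 0.02 -0.028 0;0.002 0.02 -0.028 0")

```text
t: 13.73
position: [0.1662, -0.1183, 0.2742]
ee_rot: [-1.721, 1.525, -1.589]
contact_force: [-0.2, -0.7, 0.7]
finger_gap: 0.0613
```

```bash
python3 -c "
from h import *
q();p,R=pose();print(p,R.round(3).tolist())"
```

```text
13.73 q [-0.8491 -0.7561  1.8916 -0.0335  1.9721 -2.5665] qv [-0.034 -0.002 -0.059 -0.106  0.336 -0.017] cyc [-0.4561 -0.0896  0.2742] tx [-8.00e-04 -4.57e-02 -9.99e-01] F [-0.2 -0.7  0.7]
[ 0.16616067 -0.11828066  0.27423067] [[-0.001, -0.133, 0.991], [-0.046, 0.99, 0.132], [-0.999, -0.045, -0.007]]
```

```bash
python3 -c "
from h import *
read_camera('wrist');q();plan(c2w(-.03,0,.25),CY+np.pi/2)"
```

```text
13.78 q [-0.848  -0.7564  1.8906 -0.0341  1.9737 -2.566 ] qv [ 0.03  -0.002 -0.002  0.027 -0.072  0.012] cyc [-0.4562 -0.0892  0.2748] tx [-0.0013 -0.0458 -0.9989] F [ 0.3  0.1 -0.1]
shift [0.014  0.1743 0.3995] spin -0.2038 tcp [ 0.1659 -0.1179  0.2748] tool x [-0.001 -0.046 -0.999] y [-0.133  0.99  -0.045] z [ 0.991  0.133 -0.007]
```

>>> move_arm(steps="0 0.025 0.03 -0.0;0 0.025 0.03 -0.02;0 0.022 0.034 -0.04;0 0.02 0.034 -0.04;0 0.02 0.035 -0.04;0 0.015 0.038 -0.03")

```text
t: 14.28
position: [0.3409, 0.0301, 0.2695]
ee_rot: [-1.627, 1.513, -1.363]
contact_force: [-0.0, -1.3, 0.1]
finger_gap: 0.0611
```

```bash
python3 -c "
from h import *
q();read_camera('wrist');q();plan(c2w(-.03,0,.25),CY+np.pi/2)"
```

```text
14.28 q [-0.0248 -0.3965  1.7155 -0.0574  1.809  -1.8739] qv [ 0.991  1.041 -0.647 -0.036 -0.392  0.618] cyc [-0.2422 -0.0073  0.2695] tx [ 0.0118 -0.056  -0.9984] F [-0.  -1.3  0.1]
14.33 q [-0.0184 -0.3838  1.7117 -0.0521  1.8015 -1.8727] qv [-0.114 -0.095  0.096 -0.072  0.121 -0.122] cyc [-0.2363 -0.0054  0.267 ] tx [ 0.0108 -0.0509 -0.9986] F [ 5.1  2.  -0. ]
shift [0.0153 0.0198 0.2056] spin -0.0657 tcp [0.3457 0.0338 0.267 ] tool x [ 0.011 -0.051 -0.999] y [-0.268  0.962 -0.052] z [ 0.963  0.268 -0.003]
```

>>> move_arm(steps="0 0.005 0.038 -0.022;0 0.005 0.038 -0.022;0 0.003 0.038 -0.02;0 0.003 0.035 0;0 0 0.03 0")

```text
t: 14.75
position: [0.5108, 0.1106, 0.2626]
ee_rot: [-1.728, 1.519, -1.377]
contact_force: [0.4, 1.0, 0.6]
finger_gap: 0.0614
```

Run:
```python
from h import *
read_camera('wrist');q()
c=get_calibration("wrist");im=read_camera("wrist");sd=read_camera("side");np.save("w4.npy",c["view"]);cv2.imwrite("pics/w4full.png",im)
plan(c2w(.003,0,.20),CY+np.pi/2)
o=np.zeros((600,800,3),np.uint8);o[:480,:640]=im;cv2.imwrite("pics/w4.png",o[:480,:640])
```

```text
14.8 q [ 0.1377  0.0332  1.3723 -0.0516  1.7323 -1.793 ] qv [-0.028 -0.09   0.139 -0.03   0.081 -0.03 ] cyc [-0.0506  0.0123  0.2599] tx [ 0.0106 -0.05   -0.9987] F [ 5.4  0.9 -0.4]
shift [ 0.0609 -0.0095  0.0598] spin 0.0131 tcp [0.51   0.1095 0.2611] tool x [ 0.006 -0.052 -0.999] y [-0.343  0.938 -0.051] z [ 0.939  0.343 -0.012]
```

View pics/w4.png

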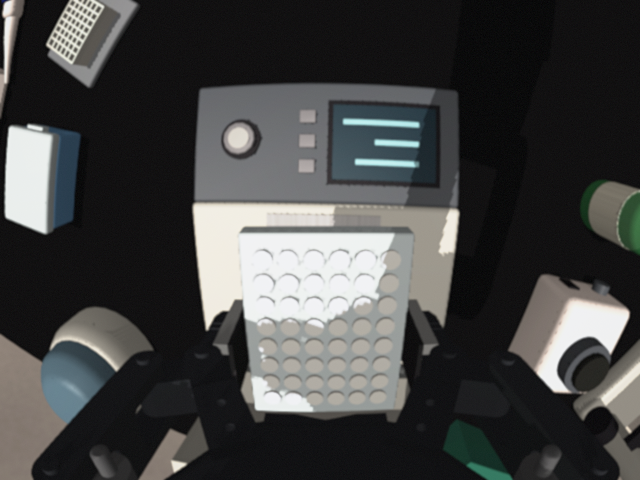

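Run:
```python
from h import *
c=dict(get_calibration("wrist"),fish=1,view=np.load("w4.npy"))
for n,u,v,z in [("bR",193,202,.12),("bL",458,208,.12),("bR2",203,320,.12),("bL2",452,300,.12),("fR",199,90,.0988),("fL",458,92,.0988),("key",239,137,.118)]:
    P=onz(c,u,v,z);print(n,P.round(4),w2c(P).round(4))
im=cv2.imread("pics/w4full.png");h=cv2.cvtColor(im,cv2.COLOR_BGR2GRAY)
print(h[150,185:215].tolist(),h[150,440:470].tolist());print(h[260,185:215].tolist())
```

```text
bR [ 0.5353 -0.0052  0.12  ] [-0.0704 -0.1048  0.12  ]
bL [0.4635 0.1983 0.12  ] [-0.0708  0.111   0.12  ]
bR2 [0.6402 0.0293 0.12  ] [ 0.0401 -0.107   0.12  ]
bL2 [0.5383 0.2301 0.12  ] [0.0103 0.1162 0.12  ]
fR [ 0.4467 -0.0365  0.0988] [-0.1643 -0.1051  0.0988]
fL [0.3744 0.1677 0.0988] [-0.165   0.1115  0.0988]
key [0.4725 0.0164 0.118 ] [-0.1224 -0.0637  0.118 ]
[14, 20, 17, 17, 14, 18, 17, 18, 14, 31, 64, 97, 112, 117, 116, 117, 117, 115, 117, 116, 116, 117, 116, 117, 117, 117, 117, 116, 117, 116] [48, 62, 66, 66, 66, 65, 66, 66, 65, 66, 67, 65, 65, 66, 67, 65, 64, 58, 44, 26, 11, 10, 11, 9, 9, 10, 9, 12, 9, 12]
[16, 18, 17, 20, 16, 18, 15, 15, 15, 14, 17, 62, 137, 207, 233, 237, 237, 237, 237, 237, 237, 237, 237, 237, 237, 237, 237, 237, 237, 237]
```

```bash
sed -i 's/C=np.array(\[.567,.117\])/C=np.array([.5663,.1189])/' h.py; python3 -c "
from h import *
plan(c2w(.003,0,.17),CY+np.pi/2)"
```

```text
shift [ 0.0908 -0.0059  0.0602] spin 0.0131 tcp [0.51   0.1095 0.2611] tool x [ 0.006 -0.052 -0.999] y [-0.343  0.938 -0.051] z [ 0.939  0.343 -0.012]
```

>>> move_arm(steps="0.01 -0.001 0.03 0.013;0.02 -0.001 0.03 0;0.03 -0.002 0 0;0.03 -0.002 0 0")

```text
t: 15.23
position: [0.5735, 0.12, 0.18]
ee_rot: [-1.414, 1.515, -1.078]
contact_force: [0.5, -0.3, 0.2]
finger_gap: 0.0611
```

Run:
```python
from h import *
read_camera('wrist');q();plan(c2w(.003,0,.132),CY+np.pi/2)
c=get_calibration("wrist");im=read_camera("wrist");sd=read_camera("side");sc=read_camera("scene");np.save("w5.npy",c["view"])
o=np.zeros((600,800,3),np.uint8);o[:360,:480]=cv2.resize(im,(480,360));f=lambda I,x,y,w,h,W,H:cv2.resize(I[y:y+h,x:x+w],(W,H),interpolation=cv2.INTER_CUBIC)
o[:360,480:800]=f(im,200,150,240,270,320,360)
o[360:600,:400]=f(sd,330,170,120,72,400,240);o[360:600,400:]=f(sc,330,200,120,72,400,240)
cv2.imwrite("pics/w5.png",o)
```

```text
15.28 q [ 0.1376  0.1758  1.3905 -0.053   1.5686 -1.7695] qv [0.002 0.001 0.024 0.005 0.148 0.01 ] cyc [ 0.0035 -0.0014  0.1719] tx [ 0.0139 -0.0515 -0.9986] F [-1.9 -1.  -6. ]
shift [ 0.0397  0.0035 -0.0003] spin -0.0007 tcp [0.57   0.1187 0.1719] tool x [ 0.014 -0.052 -0.999] y [-0.33   0.943 -0.053] z [ 0.944  0.33  -0.004]
```

View pics/w5.png

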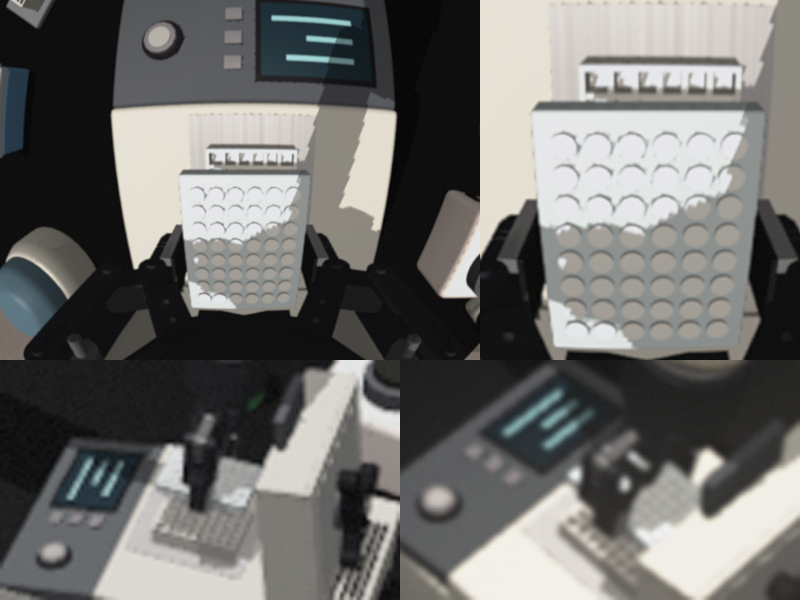

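Run:
```python
from h import *
c=dict(get_calibration("wrist"),fish=1,view=np.load("w5.npy"))
for n,u,v,z in [("blkR",278,194,.14),("blkL",397,194,.14),("plR",240.5,228,.192),("plL",413,229,.192)]:
    P=onz(c,u,v,z);print(n,P.round(4),w2c(P).round(4))
q()
```

```text
blkR [0.5343 0.08   0.14  ] [-0.043  -0.0261  0.14  ]
blkL [0.5147 0.1339 0.14  ] [-0.0437  0.0313  0.14  ]
plR [0.5384 0.0767 0.192 ] [-0.0403 -0.0306  0.192 ]
plL [0.5179 0.1338 0.192 ] [-0.0408  0.0301  0.192 ]
15.43 q [ 0.1385  0.1705  1.3803 -0.0525  1.5752 -1.769 ] qv [ 0.005 -0.027 -0.059 -0.002 -0.007  0.   ] cyc [ 0.0055 -0.0011  0.1801] tx [ 0.0226 -0.0498 -0.9985] F [ 0.4 -0.8  0.3]
```

```bash
python3 -c "
from h import *
plan(c2w(-.0005,.0025,.150),CY+np.pi/2)"
```

```text
shift [ 0.0298  0.0053 -0.0062] spin -0.0007 tcp [0.5719 0.1196 0.1801] tool x [ 0.023 -0.05  -0.999] y [-0.329  0.943 -0.055] z [0.944 0.33  0.005]
```

>>> move_arm(steps="0.015 0.004 -0.005 0;0.015 0.002 -0.0015 0")

```text
t: 15.6
position: [0.5681, 0.1219, 0.1599]
ee_rot: [-1.206, 1.509, -0.871]
contact_force: [1.1, -0.6, -0.9]
finger_gap: 0.0614
```

```bash
python3 -c "
from h import *
read_camera('wrist');q();plan(c2w(-.0005,.0025,.132),CY+np.pi/2)"
```

```text
15.65 q [ 0.1434  0.1615  1.4359 -0.0528  1.5145 -1.7603] qv [-0.001  0.015 -0.014 -0.002  0.053 -0.006] cyc [0.0018 0.0025 0.1576] tx [ 0.0369 -0.0479 -0.9982] F [-1.2 -0.7 -2. ]
shift [ 0.0255  0.0015 -0.0028] spin -0.0012 tcp [0.5672 0.1218 0.1576] tool x [ 0.037 -0.048 -0.998] y [-0.328  0.943 -0.057] z [0.944 0.329 0.019]
```

>>> move_arm(steps="0.014 0.001 -0.003 0;0.014 0 0 0;0.006 0 0 0")

```text
t: 15.9
position: [0.5685, 0.1208, 0.1343]
ee_rot: [-1.033, 1.5, -0.698]
contact_force: [-0.5, -0.2, -0.8]
finger_gap: 0.0615
```

```bash
python3 -c "
from h import *
read_camera('wrist');q();plan(c2w(-.0005,.0025,.130),CY+np.pi/2)"
```

```text
15.95 q [ 0.1412  0.1648  1.4803 -0.0529  1.4499 -1.7594] qv [ 0.001  0.003 -0.019  0.     0.022  0.   ] cyc [0.0026 0.001  0.134 ] tx [ 0.0536 -0.0454 -0.9975] F [-0.5 -0.1  0.3]
shift [ 0.0038  0.0017 -0.0033] spin -0.0008 tcp [0.5685 0.1207 0.134 ] tool x [ 0.054 -0.045 -0.998] y [-0.327  0.943 -0.061] z [0.943 0.33  0.036]
```

>>> move_arm(steps="0.006 0.002 -0.004 0;0.003 0 0 0")

```text
t: 16.12
position: [0.5669, 0.1213, 0.1314]
ee_rot: [-0.939, 1.494, -0.605]
contact_force: [-3.1, 0.8, 4.6]
finger_gap: 0.0615
```

```bash
python3 -c "
from h import *
read_camera('wrist');q()"
```

```text
16.17 q [ 0.1424  0.1567  1.4951 -0.0529  1.4325 -1.7571] qv [-0.     0.004 -0.001 -0.002  0.     0.   ] cyc [0.0017 0.002  0.1315] tx [ 0.0642 -0.0437 -0.997 ] F [-1.9 -0.1  3.8]
```

>>> move_arm(steps="0 0 0 0;0 0 0 0;0 0 0 0;0 0 0 0", grip=-1)

```text
t: 16.5
position: [0.5685, 0.1217, 0.1357]
ee_rot: [-0.878, 1.488, -0.544]
contact_force: [0.8, -0.1, 0.2]
finger_gap: 0.0855
```

```bash
python3 -c "
from h import *
q();cv2.imwrite('pics/w6.png',read_camera('wrist'));plan(c2w(-.045,.002,.24),CY+np.pi/2)"
```

```text
16.5 q [ 0.1428  0.1523  1.4918 -0.0531  1.4333 -1.7569] qv [-0.    -0.003 -0.003 -0.001  0.002  0.002] cyc [0.003  0.0019 0.1357] tx [ 0.071  -0.0429 -0.9966] F [ 0.8 -0.1  0.2]
shift [-0.1065 -0.0067 -0.0425] spin -0.0006 tcp [0.5686 0.1217 0.1356] tool x [ 0.071 -0.043 -0.997] y [-0.326  0.943 -0.064] z [0.943 0.329 0.053]
```

>>> move_arm(steps="-0.03 0 0 0;-0.035 -0.002 -0.005 0;-0.04 -0.002 -0.02 0;0 0 -0.02 0")

```text
t: 16.88
position: [0.52, 0.1078, 0.2349]
ee_rot: [-0.973, 1.496, -0.638]
contact_force: [0.7, -0.9, 1.1]
finger_gap: 0.0852
```

Run:
```python
from h import *
read_camera('wrist');q()
c=get_calibration("wrist");im=read_camera("wrist");sd=read_camera("side");np.save("w7.npy",c["view"]);cv2.imwrite("pics/w7f.png",im);cv2.imwrite("pics/s7.png",sd)
o=np.zeros((600,800,3),np.uint8);f=lambda I,x,y,w,h,W,H:cv2.resize(I[y:y+h,x:x+w],(W,H),interpolation=cv2.INTER_CUBIC)
o[:,:500]=f(im,180,150,250,300,500,600)
o[:300,500:]=f(sd,360,190,75,75,300,300)
b=cv2.imread("pics/w6.png");o[300:,500:]=f(b,200,200,250,250,300,300)
cv2.imwrite("pics/w7.png",o)
```

```text
16.93 q [ 0.1289  0.0058  1.4569 -0.0526  1.6334 -1.7815] qv [ 0.005  0.082  0.031  0.016 -0.066  0.017] cyc [-0.0519  0.0053  0.2314] tx [ 0.0517 -0.0462 -0.9976] F [-3.1 -0.3 -0.6]
```

View pics/w7.png

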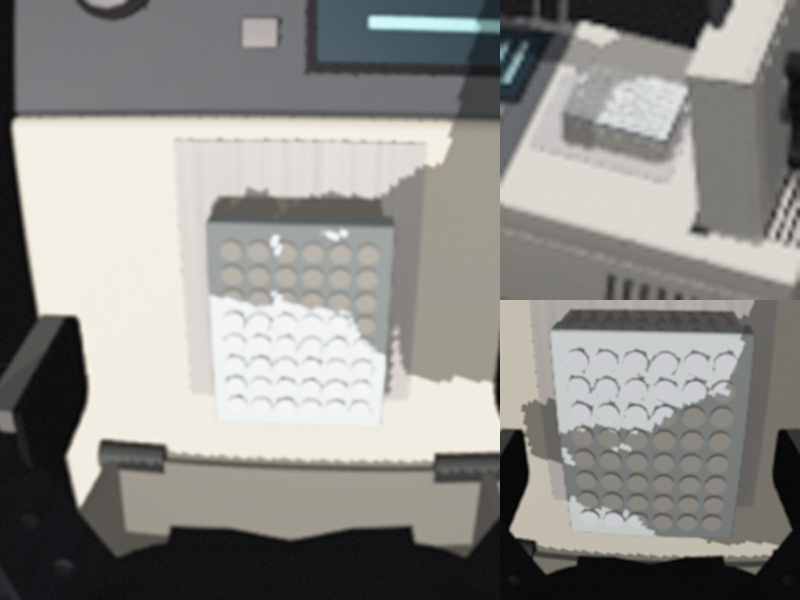

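The side and wrist crops show the plate sitting square on the well block. PnP on its top corners will check the seating height and level.

```bash
cat > pnp.py <<'E'
from h import *
def platepose(view,pts):
    c=dict(get_calibration("wrist"),fish=1,view=view);V=np.array(view);n=[]
    for u,v in pts:
        o,d=ray(c,u,v);dc=V[:3,:3]@d;n.append([dc[0]/-dc[2],-dc[1]/-dc[2]])
    w,l=.031,.041;ok,rv,tv=cv2.solvePnP(np.array([[-w,l,0],[w,l,0],[w,-l,0],[-w,-l,0]]),np.array(n),np.eye(3),None)
    F=np.diag([1,-1,-1.]);Rc=cv2.Rodrigues(rv)[0]
    return V[:3,:3].T@(F@tv.ravel()-V[:3,3]),(V[:3,:3].T@F@Rc)
P,R=platepose(np.load("w7.npy"),[(180+x/2,150+y/2) for x,y in [(208,222),(394,224),(381,425),(219,421)]])
print("top centre cyc",w2c(P).round(4),"normal",R[:,2].round(3))
E
python3 pnp.py
python3 - <<'E'
from h import *
S=get_calibration("side")
# predicted plate top corners in side view for seated
for x,y in [(-.041,-.031),(-.041,.031),(.041,-.031)]: 
    u,v=proj(S,c2w(x,y,.151)); print(((u-360)*4+500,(v-190)*4))
q();plan(c2w(-.1,0,.38))
E
```

```text
top centre cyc [0.0013 0.0032 0.1456] normal [-0.033  0.004  0.999]
(np.float64(556.3563511551567), np.float64(109.18188930128349))
(np.float64(581.293810432971), np.float64(58.1719018911607))
(np.float64(661.0514832103254), np.float64(136.98967622186262))
17.03 q [ 0.1292  0.012   1.459  -0.0516  1.629  -1.7807] qv [ 0.004  0.045  0.009  0.004 -0.016  0.002] cyc [-0.0507  0.0055  0.227 ] tx [ 0.0477 -0.0458 -0.9978] F [ 0.8 -0.3 -0.9]
shift [-0.1538 -0.0146 -0.0447] spin 0.0 tcp [0.5167 0.1073 0.227 ] tool x [ 0.048 -0.046 -0.998] y [-0.327  0.943 -0.059] z [0.944 0.33  0.03 ]
```

>>> move_arm(steps="-0.04 0 0 0;-0.04 0 0 0;-0.035 0 0 0;-0.01 0 0.02 0;0 -0.002 0.035 0", grip=1)

```text
t: 17.45
position: [0.5581, 0.1291, 0.342]
ee_rot: [-1.546, 1.518, -1.211]
contact_force: [2.2, -0.3, 1.2]
finger_gap: 0.0256
```

```bash
python3 -c "
from h import *
read_camera('wrist');q();plan(c2w(.105,0,.345),CY+np.pi/2);print(sense()['finger_gap'])"
```

```text
17.5 q [ 0.1579  0.1552  1.089  -0.0534  1.8871 -1.7653] qv [-0.012 -0.025  0.203 -0.011  0.037 -0.016] cyc [0.0024 0.0115 0.3368] tx [ 0.0178 -0.0485 -0.9987] F [ 4.7  0.1 -1.9]
shift [-0.0075 -0.0118  0.1026] spin -0.0013 tcp [0.5648 0.1306 0.3368] tool x [ 0.018 -0.049 -0.999] y [-0.329  0.943 -0.052] z [0.944 0.329 0.001]
0.017630755289765477
```

>>> move_arm(steps="-0.006 -0.003 0.035 0;-0.003 -0.004 0.035 0;-0.003 -0.004 0.035 0;0 0 0 0")

```text
t: 17.83
position: [0.6707, 0.1571, 0.3229]
ee_rot: [-2.244, 1.513, -1.906]
contact_force: [-0.6, 0.6, -3.5]
finger_gap: -0.0002
```

Run:
```python
from h import *
read_camera('wrist');q();plan(c2w(.105,0,.29),CY+np.pi/2)
c=dict(get_calibration("wrist"));im=read_camera("wrist");np.save("w8.npy",c["view"]);sd=read_camera("side");sc=read_camera("scene")
o=np.zeros((600,800,3),np.uint8);f=lambda I,x,y,w,h,W,H:cv2.resize(I[y:y+h,x:x+w],(W,H),interpolation=cv2.INTER_CUBIC)
o[:360,:480]=cv2.resize(im,(480,360));o[:320,480:]=f(sd,380,120,80,80,320,320);o[320:,480:]=f(sc,390,180,100,87,320,280)
cv2.imwrite("pics/w8.png",o)
```

```text
17.88 q [ 0.1716  0.4449  0.7506 -0.0547  1.9765 -1.7575] qv [-0.    -0.111  0.063 -0.003  0.035 -0.001] cyc [0.1086 0.002  0.3232] tx [-0.0219 -0.0548 -0.9983] F [-0.2  0.3 -2.7]
shift [ 0.0334 -0.0005 -0.0023] spin -0.0002 tcp [0.6682 0.1567 0.3232] tool x [-0.022 -0.055 -0.998] y [-0.332  0.942 -0.044] z [ 0.943  0.33  -0.039]
```

View pics/w8.png

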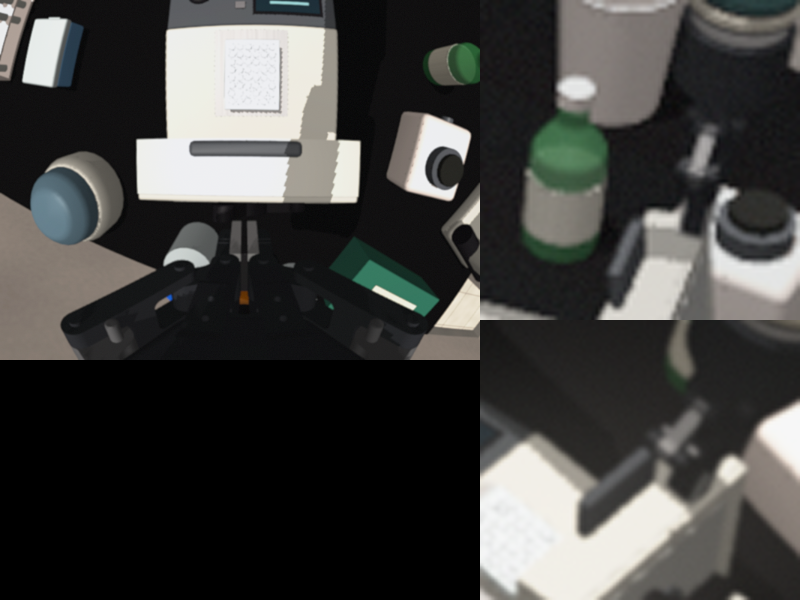

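Run:
```python
from h import *
c=dict(get_calibration("wrist"),fish=1,view=np.load("w8.npy"))
for n,u,v,z in [("lip rear L",400,209,.302),("lip rear R",255,209,.302),("lip front",327,188,.302),("lid front edge",327,186,.27),("lid rear edge",327,269,.275),("lid R",182,260,.275),("lid L",478,260,.275)]:
    print(n,w2c(onz(c,u/1,v/1,z)).round(4))
q()
```

```text
lip rear L [0.066  0.0352 0.302 ]
lip rear R [ 0.0667 -0.032   0.302 ]
lip front [0.0568 0.0016 0.302 ]
lid front edge [0.0599 0.0003 0.27  ]
lid rear edge [0.1054 0.0007 0.275 ]
lid R [ 0.1021 -0.0852  0.275 ]
lid L [0.0993 0.0874 0.275 ]
18.03 q [ 0.1717  0.4299  0.7522 -0.055   1.9787 -1.7576] qv [ 0.    -0.07  -0.008  0.002  0.001 -0.001] cyc [0.105  0.0026 0.3327] tx [-0.0108 -0.0531 -0.9985] F [-0.   0.6  1.3]
```

>>> move_arm(steps="0.02 -0.001 -0.005 0;0.018 -0.001 -0.005 0;0.008 0 0 0")

```text
t: 18.28
position: [0.6535, 0.1483, 0.2961]
ee_rot: [-1.792, 1.52, -1.455]
contact_force: [-0.3, 0.4, 0.9]
finger_gap: -0.0002
```

```bash
python3 -c "
from h import *
read_camera('wrist');q();plan(c2w(.07,0,.286),CY+np.pi/2)"
```

```text
18.33 q [ 0.1633  0.3703  0.9065 -0.0528  1.8684 -1.7602] qv [ 0.003  0.027 -0.055  0.002  0.029 -0.002] cyc [ 0.0919 -0.001   0.2952] tx [ 0.0043 -0.0504 -0.9987] F [ 0.5  1.  -1.2]
shift [ 0.0094  0.0014 -0.0218] spin 0.0001 tcp [0.6533 0.1484 0.2952] tool x [ 0.004 -0.05  -0.999] y [-0.331  0.942 -0.049] z [ 0.944  0.331 -0.013]
```

>>> move_arm(steps="0.008 0 -0.011 0;0.003 0 -0.02 0;0.004 0 -0.02 0")

```text
t: 18.58
position: [0.6072, 0.1319, 0.2854]
ee_rot: [-1.464, 1.52, -1.125]
contact_force: [3.6, 1.8, 0.0]
finger_gap: 0.0002
```

```bash
python3 -c "
from h import *
read_camera('wrist');q()"
```

```text
18.63 q [ 0.1478  0.2324  1.1008 -0.0509  1.8    -1.7728] qv [ 0.004  0.058 -0.099 -0.     0.046  0.011] cyc [ 0.0384 -0.0009  0.285 ] tx [ 0.0154 -0.0478 -0.9987] F [-2.8 -0.5  0.1]
```

>>> move_arm(steps="0.016 0 -0.022 0;0.018 0 -0.029 0;0.022 0 -0.026 0")

```text
t: 18.88
position: [0.5371, 0.1051, 0.2398]
ee_rot: [-1.049, 1.509, -0.71]
contact_force: [2.5, 0.9, 0.8]
finger_gap: 0.0001
```

```bash
python3 -c "
from h import *
read_camera('wrist');q()"
```

```text
18.93 q [ 0.1157  0.0487  1.414  -0.0471  1.6589 -1.7991] qv [ 0.01   0.134 -0.072  0.007  0.113  0.021] cyc [-0.0417 -0.0022  0.2305] tx [ 0.0252 -0.0442 -0.9987] F [-5.6 -0.4 -8.3]
```

>>> move_arm(steps="0.03 0 -0.016 0;0.033 0 -0.013 0;0.03 0 -0.006 0")

```text
t: 19.18
position: [0.4971, 0.0885, 0.1464]
ee_rot: [-1.184, 1.516, -0.845]
contact_force: [-9.8, 2.0, 2.0]
finger_gap: -0.0004
```

```bash
python3 -c "
from h import *
read_camera('wrist');q()"
```

```text
19.23 q [ 0.092   0.0041  1.6446 -0.0448  1.4726 -1.8144] qv [ 0.007  0.054 -0.039 -0.006  0.045  0.008] cyc [-0.0795 -0.0051  0.1379] tx [ 0.0244 -0.0425 -0.9988] F [-3.7 -1.1 -4.6]
```

>>> move_arm(steps="0.006 0 -0.001 0;0.005 0 0 0")

```text
t: 19.4
position: [0.4931, 0.0875, 0.1339]
ee_rot: [-1.294, 1.52, -0.955]
contact_force: [-13.6, -0.3, 29.0]
finger_gap: -0.0003
```

```bash
python3 -c "
from h import *
q();read_camera('wrist');q();read_camera('wrist');q()"
```

```text
19.4 q [ 0.0911  0.0033  1.6536 -0.0444  1.4592 -1.8143] qv [-0.    -0.004  0.007 -0.001 -0.011  0.004] cyc [-0.0794 -0.0054  0.1339] tx [ 0.0294 -0.0416 -0.9987] F [-13.6  -0.3  29. ]
19.45 q [ 0.0911  0.0033  1.6532 -0.0445  1.4599 -1.8143] qv [ 0.002  0.005 -0.003 -0.003  0.001 -0.001] cyc [-0.0795 -0.0055  0.1341] tx [ 0.0292 -0.0417 -0.9987] F [-8.4 -0.6 11.7]
19.5 q [ 0.0912  0.0035  1.6531 -0.0445  1.4601 -1.8143] qv [-0.001  0.001 -0.003 -0.001  0.004 -0.001] cyc [-0.0795 -0.0054  0.1341] tx [ 0.0289 -0.0418 -0.9987] F [-9.3 -0.6 13.9]
```

>>> move_arm(steps="-0.03 0 -0.005 0;-0.04 0 0 0;-0.04 0 0 0;-0.04 0 0.03 0;-0.01 0 0.04 0;0 0 0.04 0;0 0 0.03 0")

```text
t: 20.08
position: [0.6116, 0.1384, 0.3158]
ee_rot: [-1.0, 1.507, -0.664]
contact_force: [0.2, 0.3, -0.2]
finger_gap: 0.0
```

```bash
cat > wheel.py <<'E'
from h import *
import sys
read_camera('wrist');q()
c=dict(get_calibration("wrist"),fish=1);im=read_camera("wrist");cv2.imwrite(sys.argv[1],im);np.save("wh.npy",c["view"])
g=cv2.cvtColor(im,cv2.COLOR_BGR2GRAY)
# rectified top view of plane z=.191, 1px=0.5mm, centred on expected wheel centre; rows +x_c up, cols -y_c right
N=200;V=np.array(c["view"]);out=np.zeros((N,N),np.uint8)
W=np.array([[c2w(.013+(N/2-i)*.0008,(N/2-j)*.0008,.191) for j in range(N)] for i in range(N)])
k=W@V[:3,:3].T+V[:3,3];rr=np.hypot(k[...,0],k[...,1]);th=np.arctan2(rr,-k[...,2])
mx=(c["cx"]+c["fx"]*th*k[...,0]/rr).astype(np.float32);my=(c["cy"]-c["fy"]*th*k[...,1]/rr).astype(np.float32)
out=cv2.remap(im,mx,my,cv2.INTER_LINEAR);cv2.imwrite(sys.argv[1].replace(".png","_r.png"),cv2.resize(out,(600,600)))
gg=cv2.cvtColor(out,cv2.COLOR_BGR2GRAY);m=((gg<60)*255).astype(np.uint8)
n,l,st,ce=cv2.connectedComponentsWithStats(m)
print([(st[i].tolist(),(.013+(N/2-ce[i][1])*.0008).round(4),((N/2-ce[i][0])*.0008).round(4)) for i in range(1,n) if st[i,4]>100])
for a in range(0,360,10):
    print(a,[int(gg[int(N/2-r*np.cos(np.radians(a))/.0008),int(N/2-r*np.sin(np.radians(a))/.0008)]) for r in (.03,.036,.042,.048,.054)],end=' ')
E
python3 wheel.py pics/w9.png
```

```text
20.13 q [ 0.1569  0.2436  1.0317 -0.0471  1.8208 -1.7633] qv [-0.012 -0.071  0.197 -0.013  0.059 -0.022] cyc [0.0539 0.0032 0.3134] tx [ 0.0517 -0.038  -0.9979] F [ 3.7  0.3 -1.2]
[([28, 44, 115, 124, 3513], np.float64(0.0119), np.float64(0.003))]
0 [225, 224, 223, 234, 154] 10 [225, 224, 222, 233, 150] 20 [224, 224, 222, 225, 148] 30 [225, 224, 223, 222, 151] 40 [225, 225, 223, 223, 222] 50 [225, 224, 224, 223, 222] 60 [226, 225, 224, 224, 222] 70 [227, 226, 225, 224, 143] 80 [110, 141, 197, 42, 106] 90 [42, 40, 46, 46, 22] 100 [43, 36, 58, 30, 140] 110 [199, 230, 230, 230, 228] 120 [231, 232, 231, 232, 230] 130 [233, 233, 232, 233, 232] 140 [234, 234, 234, 234, 234] 150 [235, 236, 236, 236, 236] 160 [236, 237, 237, 237, 238] 170 [237, 238, 238, 238, 239] 180 [233, 239, 239, 239, 239] 190 [46, 133, 144, 155, 240] 200 [51, 53, 54, 61, 60] 210 [49, 49, 56, 63, 57] 220 [237, 238, 238, 239, 239] 230 [236, 236, 237, 237, 238] 240 [235, 235, 235, 235, 235] 250 [234, 234, 234, 234, 233] 260 [232, 232, 232, 232, 232] 270 [231, 230, 230, 229, 230] 280 [230, 230, 228, 228, 227] 290 [229, 228, 227, 227, 226] 300 [228, 227, 226, 226, 225] 310 [180, 227, 218, 224, 223] 320 [40, 38, 46, 40, 180] 330 [39, 38, 39, 38, 197] 340 [141, 139, 170, 225, 234] 350 [225, 224, 223, 234, 234]
```

>>> move_arm(steps="0.02 0.012 -0.003 0;0.03 0.008 -0.003 0;0.035 0.004 -0.002 0;0.034 0.003 0 0")

```text
t: 20.52
position: [0.6098, 0.1589, 0.2056]
ee_rot: [-0.791, 1.49, -0.456]
contact_force: [-0.8, -0.2, -0.7]
finger_gap: 0.0
```

```bash
cat > circ.py <<'E'
from h import *
import sys
# rows along circle r=44mm about wheel axis, clockwise; args: step_deg nrows zt
CEN=np.array([.012,.002]);RR=.044
def main(step,n,zt):
    q();p,R=pose();P=w2c(p);a=np.degrees(np.arctan2(P[1]-CEN[1],P[0]-CEN[0]));print("ang",a.round(1),"r",np.hypot(*(P[:2]-CEN)).round(4))
    cur=p;rows=[]
    for i in range(1,n+1):
        b=np.radians(a-step*i);t=c2w(CEN[0]+RR*np.cos(b),CEN[1]+RR*np.sin(b),zt if i>0 else p[2])
        d=R.T@(t-cur);cur=t;rows.append("%.4f %.4f %.4f 0"%tuple(d))
    print(";".join(rows))
if __name__=="__main__": read_camera('wrist');main(float(sys.argv[1]),int(sys.argv[2]),float(sys.argv[3]))
E
python3 circ.py 14 10 .180
```

```text
20.57 q [ 0.1902  0.2338  1.2746 -0.048   1.5839 -1.7179] qv [-0.01   0.036 -0.002 -0.003  0.146 -0.016] cyc [0.0506 0.0242 0.196 ] tx [ 0.0574 -0.0378 -0.9976] F [-3.1 -0.9 -5.7]
ang 29.9 r 0.0446
0.0167 -0.0093 0.0030 0;0.0006 -0.0106 0.0017 0;0.0005 -0.0107 -0.0010 0;0.0004 -0.0101 -0.0035 0;0.0002 -0.0090 -0.0059 0;0.0001 -0.0073 -0.0079 0;-0.0001 -0.0052 -0.0094 0;-0.0003 -0.0028 -0.0104 0;-0.0004 -0.0002 -0.0107 0;-0.0006 0.0024 -0.0104 0
```

>>> move_arm(steps="0.016 -0.004 0 0;0.001 -0.011 0.002 0;0.0006 -0.0106 0.0017 0;0.0005 -0.0107 -0.001 0;0.0004 -0.0105 -0.0035 0;0.0002 -0.0095 -0.006 0;0 -0.0078 -0.008 0")

```text
t: 21.15
position: [0.6151, 0.0923, 0.1876]
ee_rot: [-0.796, 1.505, -0.456]
contact_force: [1.4, 2.4, -1.9]
finger_gap: 0.0001
```

```bash
python3 circ.py 15 10 .180
```

```text
21.2 q [ 0.0729  0.2182  1.3086 -0.0364  1.558  -1.8363] qv [ 0.016  0.009 -0.017 -0.016 -0.008  0.046] cyc [ 0.0358 -0.0434  0.1883] tx [ 0.0593 -0.0321 -0.9977] F [-0.6  0.1  0.3]
ang -62.3 r 0.0513
0.0075 0.0029 -0.0145 0;-0.0005 -0.0010 -0.0114 0;-0.0006 0.0019 -0.0113 0;-0.0007 0.0048 -0.0104 0;-0.0008 0.0073 -0.0088 0;-0.0008 0.0094 -0.0066 0;-0.0007 0.0108 -0.0039 0;-0.0006 0.0114 -0.0010 0;-0.0005 0.0113 0.0020 0;-0.0003 0.0104 0.0048 0
```

>>> move_arm(steps="0.011 0.0035 -0.0145 0;0.0008 0.0005 -0.0114 0;0.0007 0.003 -0.0113 0;0.0006 0.0058 -0.0104 0;0.0005 0.008 -0.0082 0;0.0005 0.0098 -0.0058 0")

```text
t: 21.7
position: [0.5578, 0.0891, 0.183]
ee_rot: [-0.685, 1.463, -0.359]
contact_force: [3.2, -1.7, 0.0]
finger_gap: 0.0001
```

```bash
python3 circ.py 15 10 .180; python3 wheel.py pics/w10.png | tail -1 | cut -c1-2500
```

```text
21.75 q [ 0.087   0.0672  1.4915 -0.0447  1.488  -1.8101] qv [ 0.     0.031 -0.023  0.011  0.014 -0.036] cyc [-0.0189 -0.0231  0.1829] tx [ 0.0983 -0.0362 -0.9945] F [ 0.3 -0.6  1.8]
ang -140.8 r 0.0398
0.0017 0.0072 -0.0095 0;-0.0010 0.0109 -0.0033 0;-0.0008 0.0115 -0.0004 0;-0.0005 0.0112 0.0026 0;-0.0002 0.0101 0.0054 0;0.0001 0.0084 0.0078 0;0.0004 0.0061 0.0097 0;0.0007 0.0034 0.0109 0;0.0009 0.0005 0.0114 0;0.0011 -0.0025 0.0112 0
0 [20, 18, 18, 19, 19] 10 [19, 19, 19, 19, 17] 20 [19, 17, 18, 19, 19] 30 [21, 24, 20, 18, 16] 40 [33, 19, 20, 19, 20] 50 [27, 18, 20, 19, 26] 60 [18, 174, 125, 27, 28] 70 [29, 27, 27, 22, 19] 80 [26, 18, 21, 19, 19] 90 [18, 18, 19, 38, 140] 100 [18, 18, 135, 135, 135] 110 [20, 135, 135, 135, 135] 120 [103, 135, 136, 135, 136] 130 [135, 136, 136, 137, 136] 140 [131, 137, 136, 137, 136] 150 [61, 137, 137, 137, 136] 160 [55, 68, 137, 138, 138] 170 [12, 59, 139, 139, 139] 180 [19, 20, 20, 20, 20] 190 [21, 19, 19, 20, 21] 200 [20, 21, 18, 126, 139] 210 [46, 75, 67, 26, 120] 220 [115, 15, 75, 54, 123] 230 [34, 115, 24, 21, 138] 240 [22, 19, 19, 223, 147] 250 [18, 19, 20, 217, 221] 260 [19, 17, 19, 20, 16] 270 [19, 18, 17, 18, 18] 280 [23, 20, 20, 19, 19] 290 [27, 17, 19, 32, 18] 300 [30, 19, 20, 17, 19] 310 [32, 24, 25, 20, 19] 320 [21, 222, 16, 18, 18] 330 [27, 19, 19, 18, 19] 340 [19, 18, 17, 19, 19] 350 [19, 19, 19, 18, 20]
```

>>> move_arm(steps="0.003 0.0078 -0.0085 0;0.0003 0.0115 -0.0033 0;0.0004 0.0118 0 0;0.0006 0.0115 0.003 0;0.0009 0.0104 0.0058 0;0.0012 0.0088 0.008 0;0.0015 0.0065 0.0098 0;0.0018 0.0036 0.011 0")

```text
t: 22.52
position: [0.5598, 0.1657, 0.1699]
ee_rot: [-0.824, 1.461, -0.499]
contact_force: [-2.5, -2.8, 0.5]
finger_gap: 0.0002
```

```bash
python3 circ.py 15 10 .179
```

```text
22.57 q [ 0.2322  0.1319  1.4491 -0.0718  1.4779 -1.6605] qv [-0.015 -0.028  0.038  0.011 -0.004 -0.03 ] cyc [0.0112 0.0471 0.1691] tx [ 0.0968 -0.0505 -0.994 ] F [ 0.9 -0.4  0.3]
ang 91.1 r 0.0451
-0.0088 -0.0030 0.0122 0;0.0011 -0.0040 0.0107 0;0.0012 -0.0067 0.0093 0;0.0013 -0.0089 0.0072 0;0.0012 -0.0104 0.0047 0;0.0010 -0.0113 0.0018 0;0.0008 -0.0114 -0.0012 0;0.0005 -0.0107 -0.0041 0;0.0002 -0.0093 -0.0067 0;-0.0001 -0.0073 -0.0089 0
```

>>> move_arm(steps="-0.009 -0.003 0.012 0;0.0004 -0.004 0.0107 0;0.0006 -0.0067 0.0093 0;0.001 -0.0089 0.0072 0;0.0012 -0.0104 0.0047 0;0.001 -0.0113 0.0018 0;0.0008 -0.0114 -0.0012 0")

```text
t: 23.15
position: [0.6122, 0.1407, 0.1704]
ee_rot: [-0.903, 1.497, -0.563]
contact_force: [-2.0, 5.5, 1.5]
finger_gap: 0.0001
```

```bash
python3 circ.py 15 10 .179
```

```text
23.2 q [ 0.158   0.2422  1.3158 -0.0517  1.528  -1.75  ] qv [ 0.008 -0.011  0.012 -0.024 -0.005  0.05 ] cyc [0.0501 0.0027 0.1703] tx [ 0.0629 -0.0422 -0.9971] F [0.8 1.8 0.5]
ang 1.0 r 0.0381
-0.0078 -0.0118 0.0050 0;0.0005 -0.0107 -0.0042 0;0.0002 -0.0092 -0.0069 0;0.0000 -0.0071 -0.0090 0;-0.0002 -0.0046 -0.0105 0;-0.0004 -0.0017 -0.0114 0;-0.0006 0.0013 -0.0114 0;-0.0007 0.0042 -0.0107 0;-0.0008 0.0068 -0.0092 0;-0.0009 0.0090 -0.0071 0
```

>>> move_arm(steps="-0.008 -0.011 0.005 0;0.0005 -0.0107 -0.0038 0;0.0004 -0.0095 -0.0069 0;0.0004 -0.0075 -0.009 0")

```text
t: 23.53
position: [0.6194, 0.1234, 0.1809]
ee_rot: [-0.106, 1.48, 0.246]
contact_force: [11.7, 28.1, -0.5]
finger_gap: -0.0001
```

```bash
python3 circ.py 15 6 .180
```

```text
23.58 q [ 0.0996  0.2154  1.3268  0.014   1.5099 -1.8237] qv [ 0.023  0.004 -0.019 -0.042  0.051  0.038] cyc [ 0.0505 -0.0131  0.1814] tx [ 0.0876  0.0228 -0.9959] F [ 5.3 29.1  1.9]
ang -21.4 r 0.0413
0.0012 -0.0110 -0.0034 0;-0.0007 -0.0082 -0.0081 0;-0.0008 -0.0058 -0.0099 0;-0.0010 -0.0030 -0.0110 0;-0.0010 -0.0000 -0.0114 0;-0.0010 0.0029 -0.0111 0
```

>>> move_arm(steps="0 0.012 0 0;-0.03 0 0 0;-0.035 0 0 0;-0.02 -0.01 -0.03 0;0 -0.02 -0.035 0;0 -0.02 -0.035 0;0 -0.015 -0.03 0;0 0 0 0")

```text
t: 24.25
position: [0.506, 0.0206, 0.256]
ee_rot: [-0.195, 1.469, 0.159]
contact_force: [-0.0, -0.3, -0.9]
finger_gap: -0.0001
```

```bash
cat > key.py <<'E'
from h import *
read_camera('wrist');q()
c=dict(get_calibration("wrist"),fish=1);im=read_camera("wrist");cv2.imwrite("pics/w11.png",im)
g=cv2.medianBlur(cv2.cvtColor(im,cv2.COLOR_BGR2GRAY),3)
V=np.array(c["view"]);P=c2w(-.1197,-.0671,.117);k=V[:3,:3]@P+V[:3,3];r=np.hypot(k[0],k[1]);t=np.arctan2(r,-k[2])
e=np.array([c["cx"]+c["fx"]*t*k[0]/r,c["cy"]-c["fy"]*t*k[1]/r]);print("expect",e.round(1))
for th in(140,160,180):
    n,l,st,ce=cv2.connectedComponentsWithStats(((g>th)*255).astype(np.uint8))
    for i in range(1,n):
        if 200<st[i,4]<4000 and np.hypot(*(ce[i]-e))<60:
            W=onz(c,*ce[i],.117);print(th,st[i],ce[i].round(1),W.round(4),w2c(W).round(4))
plan(c2w(-.1197,-.0671,.15),CY+np.pi/2)
E
python3 key.py
```

```text
24.3 q [-0.0853 -0.0849  1.4967  0.0264  1.629  -2.008 ] qv [ 0.044  0.052 -0.056  0.036 -0.02   0.023] cyc [-0.0873 -0.0721  0.2566] tx [ 0.1024  0.0177 -0.9946] F [-0.4  0.2  0.6]
expect [336.4 169.2]
140 [321 152  32  32 816] [336.6 167.2] [0.474  0.0156 0.117 ] [-0.1212 -0.067   0.117 ]
160 [321 152  32  31 760] [336.5 167.1] [0.474  0.0155 0.117 ] [-0.1213 -0.0671  0.117 ]
180 [322 153  28  30 621] [335.3 167.5] [0.4746 0.0148 0.117 ] [-0.121 -0.068  0.117]
shift [ 0.1026  0.0066 -0.0447] spin 0.0203 tcp [0.5089 0.0234 0.2567] tool x [ 0.103  0.019 -0.995] y [-0.348  0.937 -0.018] z [0.932 0.348 0.103]
```

>>> move_arm(steps="0.02 0.003 -0.023 0.02;0.03 0.003 -0.022 0;0.03 0 -0.003 0;0.02 0 0 0")

```text
t: 24.68
position: [0.4795, 0.0138, 0.1567]
ee_rot: [-0.205, 1.445, 0.13]
contact_force: [0.3, 0.8, -0.5]
finger_gap: -0.0002
```

```bash
python3 -c "
from h import *
read_camera('wrist');q();plan(c2w(-.1212,-.067,.125));plan(c2w(-.12,-.067,.113))"
```

```text
24.73 q [-0.1094 -0.1311  1.7466  0.0302  1.412  -2.0188] qv [ 0.003  0.002 -0.038  0.001  0.118 -0.001] cyc [-0.1184 -0.0694  0.1523] tx [ 0.1164  0.0173 -0.9931] F [-1.5  0.3 -3. ]
shift [ 0.0267  0.003  -0.0059] spin 0.0 tcp [0.4775 0.0142 0.1523] tool x [ 0.116  0.017 -0.993] y [-0.328  0.944 -0.022] z [0.937 0.328 0.116]
shift [ 0.0387  0.0033 -0.0061] spin 0.0 tcp [0.4775 0.0142 0.1523] tool x [ 0.116  0.017 -0.993] y [-0.328  0.944 -0.022] z [0.937 0.328 0.116]
```

>>> move_arm(steps="0.014 0.002 -0.004 0;0.012 0.001 -0.002 0;0.006 0 0 0;0.005 0 0 0")

```text
t: 25.07
position: [0.4781, 0.0171, 0.1139]
ee_rot: [-0.196, 1.452, 0.143]
contact_force: [-3.5, 0.4, 2.2]
finger_gap: -0.0001
```

```bash
python3 -c "
from h import *
q();read_camera('wrist');q();read_camera('wrist');q()"
```

```text
25.07 q [-0.1025 -0.104   1.8009  0.0296  1.3297 -2.0171] qv [ 0.015  0.076  0.052 -0.005 -0.124  0.003] cyc [-0.1169 -0.0669  0.1139] tx [ 0.1171  0.0168 -0.993 ] F [-3.5  0.4  2.2]
25.12 q [-0.1025 -0.1034  1.8016  0.0297  1.3287 -2.0171] qv [-0.004 -0.018 -0.016  0.003  0.024 -0.004] cyc [-0.1169 -0.0669  0.1133] tx [ 0.1168  0.017  -0.993 ] F [-1.1  0.2  2.3]
25.17 q [-0.1027 -0.1043  1.8006  0.0298  1.3302 -2.0172] qv [-0.002 -0.019 -0.013 -0.002  0.026 -0.001] cyc [-0.1169 -0.0669  0.1142] tx [ 0.1172  0.017  -0.993 ] F [-2.4 -0.3  2.3]
```

>>> move_arm(steps="0.005 0 0 0;0.006 0 0 0;0.007 0 0 0")

```text
t: 25.42
position: [0.4802, 0.0172, 0.1111]
ee_rot: [-0.213, 1.452, 0.127]
contact_force: [-27.7, 0.3, 40.5]
finger_gap: 0.0003
```

```bash
python3 -c "
from h import *
q();read_camera('wrist');q();read_camera('wrist');q()"
```

```text
25.42 q [-0.1005 -0.0971  1.8005  0.0276  1.3227 -2.0172] qv [ 0.008  0.016 -0.007 -0.012  0.001 -0.002] cyc [-0.1149 -0.0675  0.1111] tx [ 0.1174  0.015  -0.993 ] F [-27.7   0.3  40.5]
25.47 q [-0.1005 -0.0975  1.8004  0.0275  1.323  -2.0171] qv [-0.001 -0.008  0.006  0.    -0.003 -0.   ] cyc [-0.115  -0.0675  0.1113] tx [ 0.1175  0.0149 -0.993 ] F [-25.5  -0.1  34.7]
25.52 q [-0.1005 -0.0978  1.8008  0.0275  1.3226 -2.0172] qv [ 0.001 -0.003  0.007  0.003 -0.006  0.001] cyc [-0.115  -0.0675  0.1113] tx [ 0.1179  0.0149 -0.9929] F [-23.9  -0.1  34. ]
```

>>> move_arm(steps="-0.03 0 -0.005 0;-0.03 0 -0.01 0;-0.03 0 -0.03 0;-0.03 0 -0.03 0;0 0 0 0")

```text
t: 25.93
position: [0.3984, -0.0098, 0.2329]
ee_rot: [-0.256, 1.438, 0.087]
contact_force: [0.3, -0.2, 1.8]
finger_gap: 0.0001
```

Run:
```python
from h import *
read_camera('wrist');q();plan(c2w(-.125,-.067,.13))
im=read_camera("wrist");sd=read_camera("side");sc=read_camera("scene");cv2.imwrite("pics/fs.png",sd);cv2.imwrite("pics/fc.png",sc)
f=lambda I,x,y,w,h,W,H:cv2.resize(I[y:y+h,x:x+w],(W,H),interpolation=cv2.INTER_CUBIC)
o=np.zeros((600,800,3),np.uint8);o[:300,:400]=cv2.resize(im,(400,300));o[:300,400:]=f(sd,320,150,140,105,400,300);o[300:,:400]=f(sc,310,190,180,135,400,300);o[300:,400:]=cv2.resize(sc,(400,300))
cv2.imwrite("pics/w12.png",o)
```

```text
25.98 q [-0.1968 -0.3566  1.769   0.0382  1.6028 -2.1075] qv [ 0.016  0.079  0.049  0.009 -0.052  0.016] cyc [-0.1998 -0.0658  0.2308] tx [ 0.131   0.0129 -0.9913] F [ 1.   0.2 -0.3]
shift [0.1095 0.0017 0.0613] spin 0.0 tcp [ 0.3995 -0.0093  0.2308] tool x [ 0.131  0.013 -0.991] y [-0.335  0.942 -0.032] z [0.933 0.336 0.128]
```

View pics/w12.png

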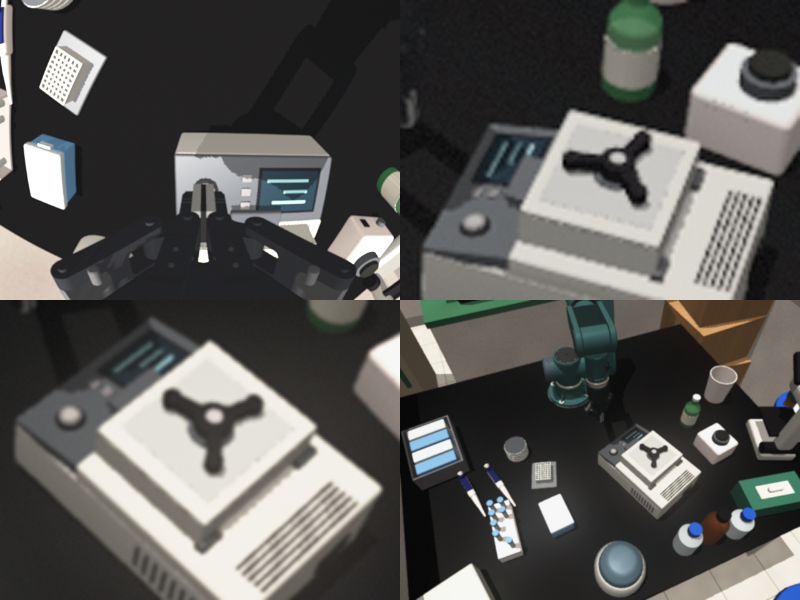

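The lid is shut, the wheel is in place and the bystanders are where they were. I'll check the wheel angle from both views, then press the key once more squarely on its middle, because the first press may have landed on the collar.

Run:
```python
from h import *
D=get_calibration("side");S=get_calibration("scene")
for nm,c,pts,fn in [("side",D,[(572,160),(641,118),(637,195),(618,160)],lambda p:(320+(p[0]-400)/2.857,150+p[1]/2.857)),("scene",S,[(170,396),(256,403),(214,467),(213,416)],lambda p:(310+p[0]/2.222,190+(p[1]-300)/2.222))]:
    P=[w2c(onz(c,*fn(p),.191)) for p in pts];m=np.mean(P[:3],0);print(nm,"centre",m.round(4),[round(float(np.degrees(np.arctan2(p[1]-m[1],p[0]-m[0])))%360,1) for p in P[:3]],[round(float(np.hypot(*(p-m)[:2])),4) for p in P[:3]])
```

```text
side centre [0.0137 0.0028 0.191 ] [207.3, 84.9, 306.7] [0.0473, 0.0701, 0.06]
scene centre [ 0.0158 -0.0028  0.191 ] [191.2, 74.3, 313.1] [0.051, 0.0507, 0.0533]
```

>>> move_arm(steps="0.005 0 0.031 0;0.03 0.001 0.03 0;0.035 0.001 0 0;0.03 0 0 0")

```text
t: 26.47
position: [0.4745, 0.0173, 0.1312]
ee_rot: [-0.229, 1.442, 0.116]
contact_force: [-0.9, 0.7, -0.8]
finger_gap: 0.0002
```

```bash
python3 -c "
from h import *
read_camera('wrist');q();plan(c2w(-.127,-.067,.122));plan(c2w(-.124,-.067,.108))"
```

```text
26.52 q [-0.1025 -0.1271  1.8018  0.0289  1.3545 -2.0225] qv [-0.013 -0.04   0.025 -0.012  0.201 -0.006] cyc [-0.1239 -0.0639  0.1234] tx [ 0.1145  0.0166 -0.9933] F [-2.1 -0.2 -3.9]
shift [ 0.0011 -0.0031 -0.0033] spin 0.0 tcp [0.4705 0.0177 0.1234] tool x [ 0.115  0.017 -0.993] y [-0.336  0.941 -0.023] z [0.935 0.337 0.113]
shift [ 0.0153 -0.0028 -0.0019] spin 0.0 tcp [0.4705 0.0177 0.1234] tool x [ 0.115  0.017 -0.993] y [-0.336  0.941 -0.023] z [0.935 0.337 0.113]
```

>>> move_arm(steps="0.004 -0.003 -0.002 0;0.005 0 0 0;0.005 0 0 0;0.005 0 0 0")

```text
t: 26.85
position: [0.4693, 0.0149, 0.1095]
ee_rot: [-0.183, 1.468, 0.164]
contact_force: [-18.0, -0.1, 25.6]
finger_gap: -0.0
```

```bash
python3 -c "
from h import *
q();read_camera('wrist');q()"
```

```text
26.85 q [-0.1084 -0.1099  1.8141  0.0285  1.338  -2.0318] qv [ 0.004  0.014 -0.004 -0.003  0.004 -0.001] cyc [-0.1259 -0.0661  0.1095] tx [ 0.1017  0.0169 -0.9947] F [-18.   -0.1  25.6]
26.9 q [-0.1084 -0.1102  1.8143  0.0286  1.3378 -2.0318] qv [-0.001 -0.009  0.007 -0.001 -0.008 -0.   ] cyc [-0.1259 -0.0661  0.1096] tx [ 0.102   0.0168 -0.9946] F [-16.8  -0.2  24.3]
```

>>> move_arm(steps="-0.03 0 -0.003 0;-0.035 0 0 0;-0.035 0 -0.02 0;-0.01 0 -0.02 0;0 0 0 0;0 0 0 0")

```text
t: 27.4
position: [0.4175, -0.0033, 0.2299]
ee_rot: [-0.228, 1.454, 0.118]
contact_force: [-0.7, 0.3, 0.6]
finger_gap: -0.0001
```

```bash
python3 -c "
from h import *
read_camera('wrist');q();print(order.hand_in())"
```

```text
27.45 q [-0.1695 -0.3004  1.7298  0.0328  1.6013 -2.0843] qv [ 0.009  0.036  0.02   0.003 -0.015  0.003] cyc [-0.1808 -0.0661  0.2296] tx [ 0.1146  0.0137 -0.9933] F [0.3 0.3 1.2]
the job is handed in; nothing more can be done
None
```

I carried out all the steps and handed the job in at about 27.5 s. The plate went into the well block, the lid was shut, the star wheel was screwed to its stop, and the start key was pressed.

**Last checks**
- **Plate:** it sat square in the block. The corner fit put its top at 146 mm with about 2° of tilt, against 151 mm when fully seated. I put the difference down to measuring error; it does not show the plate sitting high.
- **Lid:** it stopped at the expected lip height of 134 mm with 29 N of resistance, and the last picture shows it shut.
- **Wheel:** it stopped hard at 29 N after about 380° of turning. The last pictures put the arms at roughly 305–315°, which fits, but the side view was noisy (arm radii 47–70 mm) and the two views disagreed by several degrees.
- **Start key:** I pressed it twice and it stopped hard both times, at 40 N and then 25 N. The second press was because the first may have caught the collar. The display showed no visible change after the first press, and I did not look again after the second.
- **Bystanders:** all stood where they started in the last picture.

**What went less well:** the tool's tilt drifted as the arm moved. While carrying the plate it leaned up to about 11°, and I corrected this by pushing against the arm's reach limits. It was back to about 4–5° when I set the plate down.

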